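# Change over the battery of a measuring machine's joystick console

### The job

The cordless joystick console needs its battery charged. With the pin tool from the tool stand, hold the release button in the battery's recess down and, keeping it down, push the battery about half way out of its bay; stand the tool back in its hole, then draw the battery out with the gripper and lay it gently in the empty charger, contacts towards the charger's head. Do not touch the joystick or press the emergency stop, and leave everything else where it is.

Things in the scene. Friction and masses are not known exactly. Their poses are not given: they have to be found in the camera images.
- console: White joystick console, fixed, 190 x 210 x 73 mm high, origin at the centre of its underside. Battery bay: a slot along its x axis, middle line at y = -50 mm, floor 40 mm above the table, open above and at the console's -x side (x = -95 mm); the battery slides out only towards -x, its foot held down by lips, 47 mm apart, flush with the deck (73 mm).
- joystick: Black joystick, fixed on the console's deck at console x = 15, y = 42 mm; at most 27 mm in radius, 86 mm high, so its top stands 159 mm above the table. Origin at its foot, on the deck. Not to be touched.
- estop (a joint): Red mushroom emergency stop (38 mm across, top 106 mm above the table) at console x = 62, y = 78 mm. 0 = up; grows in m as it is pressed. Not to be pressed.
- pack: Dark battery, 0.3 kg, 104 x 56 x 34 mm, in the bay; origin at the centre of its underside, axes parallel to the console's (home: console x -43, y -50, z 40 mm). Foot 56 mm wide, 12 mm high; above it the body is 44 mm wide: grip across that (y), finger ends just above the foot. Contacts on its +x end. Its top is 1 mm above the deck; it cannot be gripped until pushed out. 1.5 mm play in the bay.
- pack_recess (a point): Centre of the mouth of the release recess in the battery's top face (pack x = +20, y = 0, z = 34 mm): a round hole 14 mm across, straight down. The release button (12 mm across) lies 8 mm below the mouth. Below it the ends of a latch bar stick 8 mm up above the foot on both sides, at pack x = 15 to 25 mm: keep the fingers clear of them.
- release (a joint): Release button in the recess: 0 = up, 0.008 m = fully down (about 4 N). The battery is locked unless it is pressed more than 6 mm; then the pin, bearing on the recess's side, slides it out towards console -x with 2 to 8 N. After 11 mm of slide the lips keep the button down as long as it is in the bay.
- pin_tool: The pin tool, 117 mm long, 0.09 kg, upright in the tool stand. Origin at the pin's tip, z up along the tool: round pin 7 mm across and 42 mm long, then a guard disc 30 mm across from z = 42 to 47 mm, then a square aluminium handle 16 x 16 mm, flats along x and y, up to z = 117 mm. It is the only tool with a square handle.
- pin_tip (a point): The tip of the pin tool's pin, its origin.
- stand: Aluminium tool stand, fixed, 158 (x) x 50 (y) x 60 mm high, origin at the centre of its underside. Three holes at x = -48, 0 and +48 mm, 12 mm across and 55 mm deep, each with one tool in it, in any order; a tool stands upright with its collar on the stand's top and its tip 18 mm above the table.
- screwdriver: Round-handled screwdriver upright in the stand, black handle 25 mm across, top 147 mm above the table, tip as origin. Leave it.
- hex_key: T-handled hex key upright in the stand, crossbar 64 mm long along its y at 120 mm above the table, tip as origin. Leave it.
- cradle_empty: The empty desk charger, grey, fixed. Origin on the table under the middle of its trough. Trough floor 12 mm above the table, 114 (x) x 66 (y) mm inside, walls 8 mm high above the floor; the contact head is a block 44 mm high at the +x end, from x = 57 to 79 mm. The battery lies on the trough floor, its x axis along the charger's x, contacts to the head.
- cradle_full: The same charger, with another battery already in it.
- pack_full: The other battery, lying in cradle_full; same shape as pack. Leave it.
- v_block: Steel V-block, fixed, 130 x 110 x 120 mm high, origin at the centre of its underside, with a clamp knob on its -x side.
- sphere_stand: Reference sphere on a thin post, foot 68 mm across, 129 mm high, origin at the centre of its underside. Loose; leave it.
- conrod: Aluminium connecting rod lying on the table, about 134 x 68 x 18 mm, origin near its middle, on the table. Loose; leave it.
- strap: Steel clamp strap with a slot, 90 x 32 x 16 mm, lying on the table, origin at the centre of its underside. Loose; leave it.

How it is judged:
On the way, in this order (a step that is already met when the one before it is completed fails the run):
1. the pin holds the release button down in its recess, the battery still home (value of joint release above 0.0062 m and contact force between pin_tool and pack above 1 N and x of pack in the frame of console above -0.049 m), for 0.1 s.
2. the battery has been pushed 40 mm or more out of the bay by the pin in its recess (x of pack in the frame of console below -0.083 m and z of pack in the frame of console above 0.035 m and value of joint release above 0.005 m and z of pin_tip in the frame of pack below 0.032 m and horizontal distance between pin_tip and pack_recess below 0.01 m), for 0.05 s.
3. the tool is back, upright in the stand, while the battery is still in the bay (z of pin_tool in the frame of stand below 0.021 m and angle between pin_tool's own z axis and vertical below 0.08 rad and contact force between pin_tool and the fingers below 0.1 N and x of pack in the frame of console above -0.147 m and z of pack in the frame of console above 0.035 m), for 0.1 s.
At the end, for the whole second after the job is handed in: The battery lies flat in the empty charger (within 9 mm of the trough's middle in x and y, 4 mm of its floor, tilt under 0.06 rad), contacts towards the head; the pin tool stands in a hole of the stand, collar within 3 mm of its top, upright within 0.08 rad; both at rest (x of pack in the frame of cradle_empty between -0.009 and 0.009 m and y of pack in the frame of cradle_empty between -0.009 and 0.009 m and z of pack in the frame of cradle_empty between 0.008 and 0.016 m and x of pack_recess in the frame of cradle_empty above 0.008 m and angle between pack's own z axis and vertical below 0.06 rad and linear speed of each of pack, pin_tool below 0.02 m/s and z of pin_tool in the frame of stand below 0.021 m and angle between pin_tool's own z axis and vertical below 0.08 rad and y of pin_tool in the frame of stand between -0.008 and 0.008 m and x of pin_tool in the frame of stand between -0.056 and 0.056 m); the robot touches nothing.
It fails at once if the joystick is touched (contact force between joystick and anything else above 0.5 N).
It fails at once if the emergency stop is pressed (value of joint estop above 0.0015 m).
It fails at once if the battery is dropped into the charger: let go more than 10 mm above the trough floor (contact force between pack and the fingers below 0.05 N and z of pack in the frame of cradle_empty above 0.022 m and horizontal distance between pack and cradle_empty below 0.06 m).
It fails at once if a bystander is moved more than 15 mm, or another tool is tipped over or pulled out (distance of any of sphere_stand, conrod, strap, pack_full, screwdriver, hex_key from where it was at the start of the episode above 0.015 m or angle between any of screwdriver, hex_key, sphere_stand's own z axis and vertical above 0.3 rad).
It also fails if it takes over 72 s, if anything falls off the work surface, if the arm or the gripper's body presses on something with over 40 N, if the wrist force passes 120 N, or if a joint passes its speed limit or range.

### The arm

A 6-joint arm with a two-finger parallel gripper is mounted at the origin on the work surface. World frame = base frame: x ahead of the robot, y to its left, z up, the work surface at z = 0. Lengths are in m, angles in rad, forces in N, time in s.
With the tool pointing down it reaches from about 0.3 to 0.85 m from the base axis. Payload 5.4 kg.
Tool frame: the origin (TCP) lies at the very end of the fingers, on their centre line; the grasp point (between the pads) lies 19 mm behind it (r.grip_depth is the distance from the TCP to the grasp point, in m); x points along the fingers, y is the direction in which the jaws open and shut, and the axes are right-handed (so a half turn about x gives the same grasp; the last joint's range is limited). The gripper opens to 85 mm and grips with 20 to 120 N. Pads are 22 mm wide; open, the fingers measure 114 mm over their backs; the gripper's body (76 mm by 85 mm) begins 54 mm behind the grasp point. The pads swing forward as they close: fully open they stand 13 mm farther back than shut.
Start: joints at [-1.477, 0.158, 1.597, -0, 1.386, -0.21], TCP at [0.172, -0.549, 0.231] pointing down, gripper open.
Joint ranges: [-2.91, 2.91], [-0.94, 2.29], [0.18, 2.7], [-1.29, 4.43], [0.17, 2.64], [-3, 3]. Speed limits (rad/s): [2.57, 2.57, 3.14, 3.14, 3.14, 3.14].

### API

Orientations are given as [roll, pitch, yaw] about the fixed x, y, z axes, in that order (R = Rz(yaw) Ry(pitch) Rx(roll)).
In Python, from bench import r, cams gives the robot as it stands.
- The arm moves only by the tool drive_tool, never from a script. Its argument "targets" is text: rows parted by semicolons, each of 7 numbers parted by spaces: the finger opening in mm, from 0 to 85.4, then the shift along the tool's x, y, z in units of 50 mm (1.0 is 50 mm), then the turn, a rotation vector about the tool's x, y, z in units of 6 degrees (1.0 is 6 degrees). A call has exactly 8 rows; each row is the pose to reach, as a shift and turn from the pose commanded when the call began, along the tool's axes at that moment; what a row does not reach only later rows make up. A row lasts 1/8 s, in which the tool goes at most 62.5 mm and 10.7 degrees, less where a joint would pass 70% of its speed; a pose out of reach is approached as far as the arm can. A call with a gripper value outside its range is refused whole. The fingers move at their own pace and stop on an object; "force" is the grip in N (left out, the last holds). Time passes only in rows, so rows that repeat a pose let the fingers close, or fill a call up. It gives the time, the measured TCP pose, the force and the opening at its end, in the units of the state.
- r.sense(): the state, without advancing time (a new reading comes with each control period).
- cams.camera(name): name is "scene" or "top"; returns the picture (384x512x3 uint8, red, green, blue); there is no depth.
- cams.get_calibration(name): a dict with "fovy" (degrees; the focal length in pixels is half the picture's height over the tangent of half this angle, whatever the lens; pixels are square), "cx", "cy" (the principal point, pixels), "dist_coeffs" ([k1, k2, p1, p2, k3] as OpenCV has them; the pictures are not rectified), "extrinsics" (4x4, takes a point from world to camera coordinates). Camera axes: x right, y down, z forward; pixel columns grow to the right and rows downward; lengths in m; the calibration is good to about 2 mm. A picture is of the moment at which its call begins. get_calibration takes no time and is no camera call.
- r.close_job(): hands the job in, once; it reports no verdict.
The state is a dict: "clock": time; "joints": joint angles; "qvel": joint speeds; "tau": joint torques, N m; "position": TCP position; "tool_rot": TCP orientation; "force": force on the tool from outside, world axes, zero at the start; "moment": the same for the moment, N m; "gripper_width": finger opening in m.
Only numpy, scipy, OpenCV 4.12 (cv2) and the standard library are available. Lean on these libraries where they do the work, as an engineer would, in place of code of your own. Each camera call takes 0.05 s, during which the arm holds its last target.

## Working session

There is one attempt and no reset: what is moved stays moved. The work goes in short steps, Python scripts to look and compute and a tool call to move; the robot and the scene stay as the last step left them, time stands still between calls to the robot, and variables do not carry over. Pictures are saved under pics/ and viewed, and the job is handed in when it is done.

Besides the shell and the picture viewer there is one more tool, called after "Request:" by a JSON object that holds its "name" and its "arguments", one argument or row to a line. drive_tool: Moves the arm, as the interface text tells. Its arguments: {"type":"object","properties":{"targets":{"type":"string"},"force":{"type":"number"}},"required":["targets"]}

```bash
ls; mkdir -p pics; python3 - <<'E'
from bench import r,cams
import cv2
for n in("scene","top"):
    im=cams.camera(n); cv2.imwrite(f"pics/{n}0.png",im[:,:,::-1])
    c=cams.get_calibration(n); print(n,c)
s=r.sense(); print(s)
E
```

```text
pics
scene {'fovy': 52.3916423729143, 'cx': 255.33943331562406, 'cy': 188.9491801400395, 'dist_coeffs': array([0.00566106, 0.        , 0.        , 0.        , 0.        ]), 'extrinsics': array([[-8.97842459e-01,  4.40316764e-01,  2.54712676e-04,
         5.54295174e-01],
       [ 2.47893398e-01,  5.05953151e-01, -8.26172060e-01,
        -9.36152917e-03],
       [-3.63906281e-01, -7.41709213e-01, -5.63417840e-01,
         1.36038267e+00],
       [ 0.00000000e+00,  0.00000000e+00,  0.00000000e+00,
         1.00000000e+00]])}
top {'fovy': 52.467520487829624, 'cx': 250.84495847906908, 'cy': 192.9458599477725, 'dist_coeffs': array([0.01527263, 0.        , 0.        , 0.        , 0.        ]), 'extrinsics': array([[-0.02394827, -0.99944789, -0.02303029, -0.0632693 ],
       [-0.99855448,  0.02502299, -0.04756883,  0.53691632],
       [ 0.04811885,  0.02185781, -0.99860243,  1.24100505],
       [ 0.        ,  0.        ,  0.        ,  1.        ]])}
{'clock': 0.1, 'joints': array([-1.47712651e+00,  1.58970531e-01,  1.59810012e+00,  2.03767612e-05,
        1.38619645e+00, -2.10122772e-01]), 'qvel': array([ 0.00074853, -0.0029173 , -0.00403417, -0.0005473 ,  0.00037948,
       -0.00054007]), 'tau': array([-4.78906259e-04, -3.96989644e+01, -3.32338786e+01, -1.63540931e-04,
        4.14557755e-03,  8.40503560e-06]), 'position': array([ 0.17192849, -0.54813518,  0.23042716]), 'tool_rot': array([-1.79287722,  1.56912175,  1.65250426]), 'force': array([ 0.8748401 ,  0.56033316, -0.19227724]), 'moment': array([-0.02999899,  0.00237873,  0.00166912]), 'gripper_width': 0.08528473194457223}
```

View pics/scene0.png

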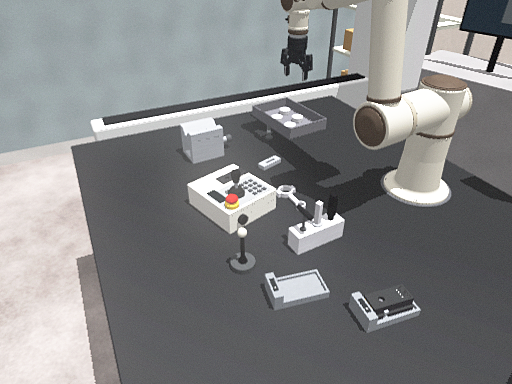

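View pics/top0.png

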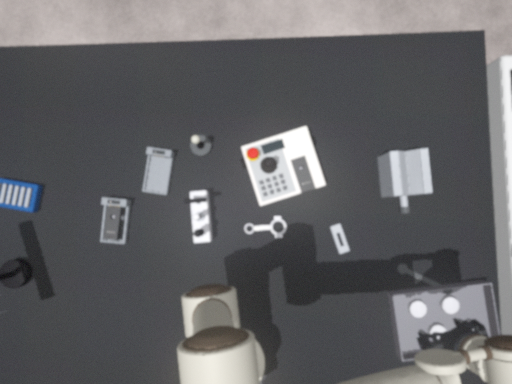

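The scene view shows the console with its red e-stop near (232,200), the stand near (316,230), the empty charger near (297,288) and the full one near (385,305). In the top view the console is near (283,165), the stand near (201,217), the empty charger near (157,171) and the full one near (115,220). I'll zoom in next.

```bash
python3 - <<'E'
import cv2
t=cv2.imread("pics/top0.png"); s=cv2.imread("pics/scene0.png")
def z(im,x,y,w,h,k,n):
    c=cv2.resize(im[y:y+h,x:x+w],None,fx=k,fy=k,interpolation=cv2.INTER_CUBIC); cv2.imwrite(n,c)
z(t,230,115,110,100,7,"pics/zt_console.png")
z(t,130,135,95,110,5.4,"pics/zt_stand.png")
z(s,180,155,170,100,4.7,"pics/zs_console.png")
E
```

```text
(no output)
```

View pics/zt_console.png

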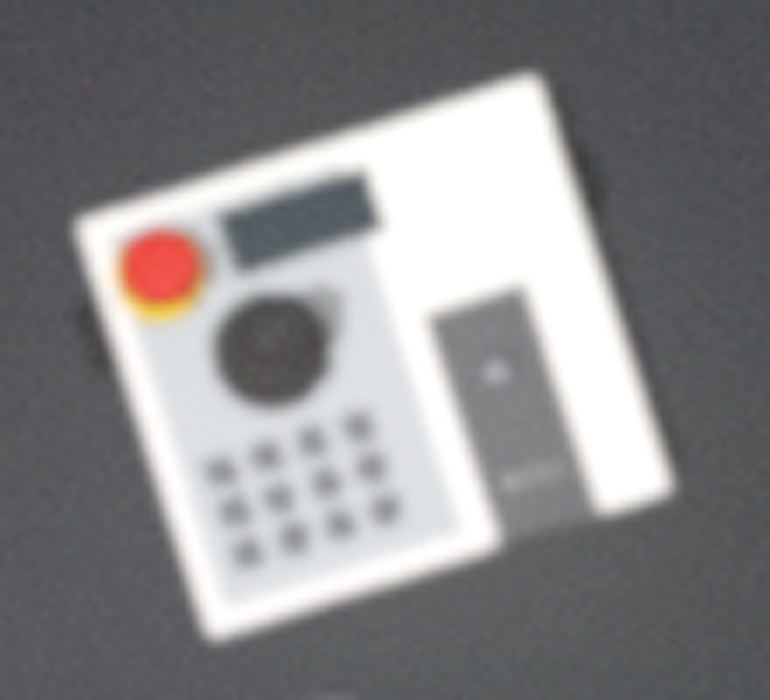

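View pics/zt_stand.png

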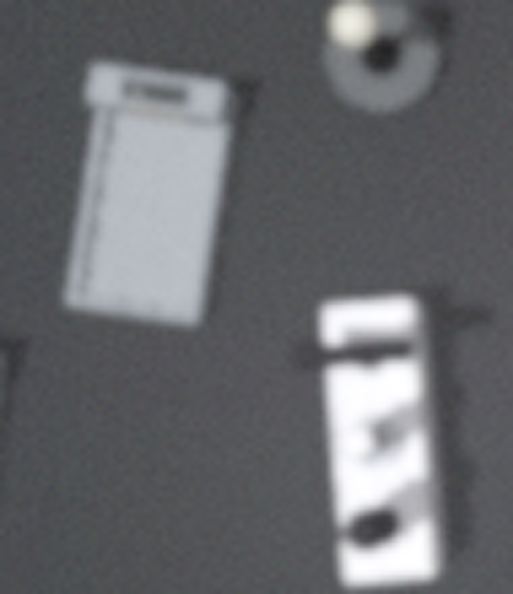

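View pics/zs_console.png

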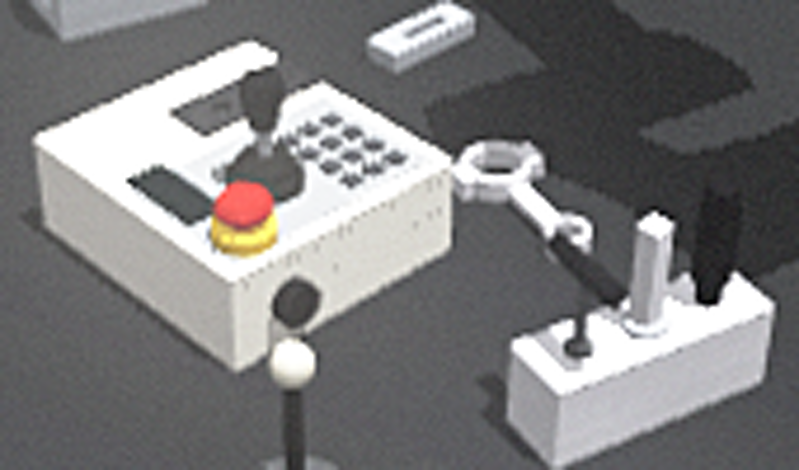

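The pin tool, with its light square handle, is in the middle hole, top zoom at about (365,440). The hex key is in the +x hole and the screwdriver in the -x hole. The pack's recess shows at top pixel (300.7,168). Now I'll measure them.

```bash
cat > h.py <<'E'
import numpy as np, cv2
from bench import r,cams
def cal(n):
    c=cams.get_calibration(n); f=192/np.tan(np.radians(c["fovy"]/2))
    K=np.array([[f,0,c["cx"]],[0,f,c["cy"]],[0,0,1]]); return K,np.array(c["dist_coeffs"]),np.array(c["extrinsics"])
def ray(n,px):
    K,d,E=cal(n); u=cv2.undistortPoints(np.array(px,float).reshape(-1,1,2),K,d).reshape(-1,2)
    D=np.c_[u,np.ones(len(u))]@E[:3,:3]; o=-E[:3,:3].T@E[:3,3]; return o,D
def plane(n,px,z):
    o,D=ray(n,px); return o+D*((z-o[2])/D[:,2])[:,None]
def proj(n,P):
    K,d,E=cal(n); return cv2.projectPoints(np.array(P,float).reshape(-1,3),cv2.Rodrigues(E[:3,:3])[0],E[:3,3],K,d)[0].reshape(-1,2)
def tri(pa,pb):
    oa,da=ray("top",[pa]); ob,db=ray("scene",[pb]); da=da[0];db=db[0]
    s=np.linalg.lstsq(np.c_[da,-db],ob-oa,rcond=None)[0]; A=oa+da*s[0];B=ob+db*s[1]
    return (A+B)/2,np.linalg.norm(A-B)
def blob(im,roi,th,z,n="top"):
    x,y,w,h=roi; g=cv2.cvtColor(im,cv2.COLOR_BGR2GRAY)[y:y+h,x:x+w]
    k=8; G=cv2.resize(g,None,fx=k,fy=k,interpolation=cv2.INTER_LINEAR)
    m=(G>th).astype(np.uint8); c=max(cv2.findContours(m,0,cv2.CHAIN_APPROX_NONE)[0],key=cv2.contourArea).reshape(-1,2)
    px=(c+0.5)/k-0.5+[x,y]
    P=plane(n,px,z)[:,:2]*1000
    return px,P,cv2.minAreaRect(cv2.convexHull(P.astype(np.float32)))
E
python3 - <<'E'
from h import *
t=cv2.imread("pics/top0.png")
print("cam",ray("top",[[0,0]])[0])
px,P,R=blob(t,(230,115,110,100),150,.073); print("console",R,cv2.boxPoints(R))
for th in(140,170):
  px,P,R=blob(t,(180,180,40,70),th,.06); print("stand",R,cv2.boxPoints(R))
for th in(110,125):
  px,P,R=blob(t,(135,140,42,60),th,.012); print("cradle rect @z12",R); px,P,R=blob(t,(135,140,42,60),th,.02);print("@20",R,cv2.boxPoints(R))
print("recess", plane("top",[[230+495/7-.43,115+372/7-.43]],.069)*1000)
print("joystick,estop", plane("top",[[230+160/7-.43,115+265/7-.43]],.106)*1000)
print("tool top z135", plane("top",[[130+366/5.4-.4,135+442/5.4-.4]],.135)*1000)
print("tool scene z135", plane("scene",[[180+655/4.7-.4,155+220/4.7-.4]],.135)*1000)
E
```

```text
cam [ 0.47490928 -0.10379527  1.26335403]
console ((614.1303100585938, -177.4856719970703), (198.094970703125, 217.39418029785156), 16.326847076416016) [[ 488.5205   -101.01581 ]
 [ 549.63354  -309.64328 ]
 [ 739.7401   -253.95554 ]
 [ 678.6271    -45.328064]]
stand ((447.37469482421875, 81.28242492675781), (130.41867065429688, 59.54248809814453), 3.6349971294403076) [[380.40903  106.8595  ]
 [384.18405   47.436794]
 [514.34033   55.705353]
 [510.56534  115.12805 ]]
stand ((447.19024658203125, 81.4793701171875), (126.72001647949219, 55.913665771484375), 3.6400976181030273) [[382.1831   105.35715 ]
 [385.73303   49.556274]
 [512.1974    57.601593]
 [508.64746  113.402466]]
cradle rect @z12 ((615.9642944335938, 227.41204833984375), (92.2779541015625, 153.26779174804688), 81.25035095214844)
@20 ((615.0624389648438, 225.2946319580078), (91.68803405761719, 152.28793334960938), 81.25030517578125) [[532.83093 191.567  ]
 [683.34656 168.40126]
 [697.29395 259.02228]
 [546.7783  282.188  ]]
cradle rect @z12 ((615.9470825195312, 226.84744262695312), (89.34709167480469, 151.15750122070312), 82.02909088134766)
@20 ((615.04541015625, 224.73358154296875), (88.77588653564453, 150.19117736816406), 82.02910614013672) [[534.5201  191.188  ]
 [683.2602  170.36098]
 [695.57074 258.27917]
 [546.8306  279.1062 ]]
recess [[ 606.17127599 -231.24654556   69.        ]]
joystick,estop [[651.75965335 -86.09521851 106.        ]]
tool top z135 [[464.94129033  77.58315304 135.        ]]
tool scene z135 [[463.87830669  78.37512512 135.        ]]
```

```bash
python3 - <<'E'
import cv2,numpy as np
t=cv2.imread("pics/top0.png"); s=cv2.imread("pics/scene0.png")
def z(im,x,y,w,h,k):
    return cv2.resize(im[y:y+h,x:x+w],None,fx=k,fy=k,interpolation=cv2.INTER_NEAREST)
cv2.imwrite("pics/z_tc.png",z(t,136,142,44,58,10))
cv2.imwrite("pics/z_sc.png",z(s,258,262,76,48,10))
cv2.imwrite("pics/z_ts.png",z(t,180,183,40,66,9))
cv2.imwrite("pics/z_ss.png",z(s,284,190,66,64,9))
E
```

```text
(no output)
```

View pics/z_tc.png

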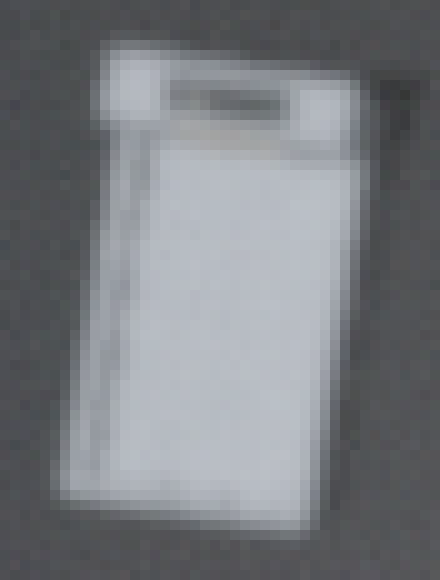

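View pics/z_sc.png

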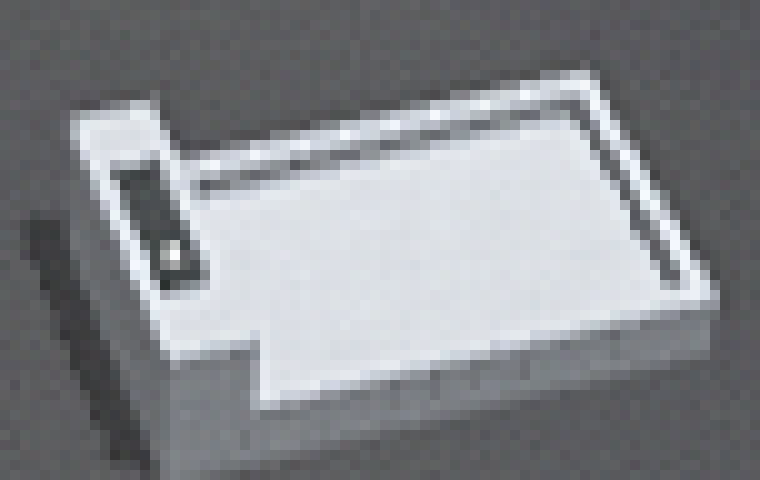

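View pics/z_ts.png

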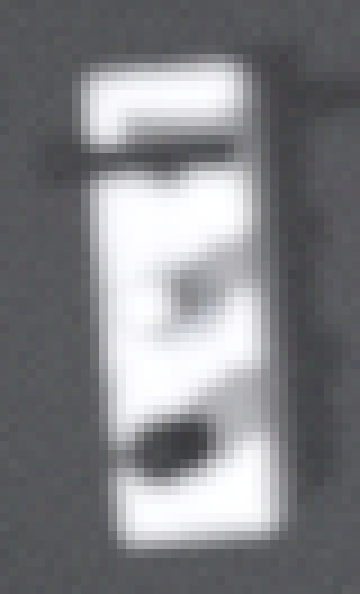

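View pics/z_ss.png

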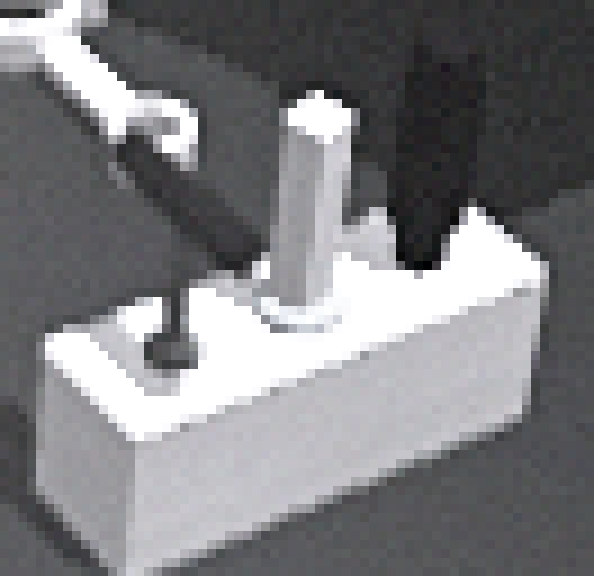

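```bash
python3 - <<'E'
from h import *
np.set_printoptions(precision=1,suppress=True)
o=np.array([258,262])-.5
C=plane("scene",o+np.array([[71.8,29.3],[59.3,7.3],[26,40.7]]),.02)*1000; print("cradle -x+y,-x-y, wall/head+y\n",C)
H=plane("scene",o+np.array([[17,35.8],[25.8,34],[7,11.5],[15.3,10]]),.044)*1000; print("head +x+y,-x+y,+x-y,-x-y\n",H)
o=np.array([136,142])-.5
print("top: head corners", plane("top",o+np.array([[9.8,4.7],[36,7.8]]),.044)*1000)
print("top: -x corners", plane("top",o+np.array([[5.8,50],[31.5,53.3]]),.02)*1000)
o=np.array([284,190])-.5
S=plane("scene",o+np.array([[60.7,29],[14.6,48.5],[4.8,37.3],[53,22.8]])*[1,1],.06)*1000; print("stand",S)
a=S[1]-S[0];print(np.linalg.norm(a),np.degrees(np.arctan2(a[1],a[0])))
o=np.array([180,183])-.5
S=plane("top",o+np.array([[9,6.8],[27,6.4],[30.8,59],[13,60.3]]),.06)*1000; print("stand top",S,S.mean(0))
o=np.array([284,190])-.5
print("tool top corners scene",plane("scene",o+np.array([[31.7,12.6],[35.7,10.1],[39.5,12.8],[35.3,15.4]]),.135)*1000)
print("tool axis scene pixel->z135",plane("scene",o+np.array([[35.5,12.7]]),.135)*1000)
print("collar", plane("scene",o+np.array([[33.6,34.3]]),.062)*1000)
print("bar",plane("top",np.array([180,183])-.5+np.array([[4.5,17.8],[26,16.5]]),.12)*1000)
print("screwdriver",plane("top",np.array([180,183])-.5+np.array([[16.5,50]]),.147)*1000)
E
```

```text
cradle -x+y,-x-y, wall/head+y
 [[550.  270.5  20. ]
 [536.6 195.9  20. ]
 [666.9 251.7  20. ]]
head +x+y,-x+y,+x-y,-x-y
 [[689.3 247.1  44. ]
 [668.4 251.4  44. ]
 [675.4 169.7  44. ]
 [654.6 174.3  44. ]]
top: head corners [[690.2 253.7  44. ]
 [678.1 170.6  44. ]]
top: -x corners [[548.3 275.3  20. ]
 [535.6 192.6  20. ]]
stand [[381.7  96.4  60. ]
 [543.7 110.2  60. ]
 [543.8  58.1  60. ]
 [384.3  63.   60. ]]
162.51953106203203 4.845471866413555
stand top [[549.1 115.8  60. ]
 [548.9  59.8  60. ]
 [386.3  51.   60. ]
 [383.6 106.1  60. ]] [467.   83.2  60. ]
tool top corners scene [[474.8  76.6 135. ]
 [458.6  71.6 135. ]
 [456.4  86.6 135. ]
 [473.2  91.5 135. ]]
tool axis scene pixel->z135 [[465.8  81.5 135. ]]
collar [[466.1  84.3  62. ]]
bar [[513.3 118.7 120. ]
 [515.5  55.1 120. ]]
screwdriver [[419.3  80.4 147. ]]
```

```bash
cat >> h.py <<'E'
from scipy.spatial.transform import Rotation as Ro
def st(): 
    s=r.sense(); return s,Ro.from_euler('xyz',s["tool_rot"]).as_matrix()
def go(p,phi=None,n=1):
    """numbers for a move to TCP p (mm), jaw axis (tool y) at angle phi deg mod 180"""
    s,R=st(); d=R.T@(np.array(p)/1000-s["position"])/0.05
    out=[]
    if phi is None: out=[np.zeros(3)]
    else:
        for k in(0,180):
            a=np.radians(phi+k); x=np.array([0,0,-1.]); y=np.array([np.cos(a),np.sin(a),0]); T=np.c_[x,y,np.cross(x,y)]
            out.append(Ro.from_matrix(R.T@T).as_rotvec(degrees=True)/6)
    for o in out: print("shift",np.round(d,3),"turn",np.round(o,3))
def show():
    s,R=st(); print("t",round(s["clock"],2),"p",np.round(s["position"]*1000,1),"jaw deg",round(np.degrees(np.arctan2(R[1,1],R[0,1])),2),"xaxis",np.round(R[:,0],3),"F",np.round(s["force"],1),"M",np.round(s["moment"],2),"w",round(s["gripper_width"]*1000,1),"q",np.round(s["joints"],2))
E
python3 - <<'E'
from h import *
show(); _,R=st(); print(R.round(3))
go([466.3,83,230],93.6)
E
```

```text
t 0.1 p [ 171.9 -548.1  230.4] jaw deg -72.59 xaxis [-0.     0.002 -1.   ] F [ 0.9  0.6 -0.2] M [-0.03  0.    0.  ] w 85.3 q [-1.48  0.16  1.6   0.    1.39 -0.21]
[[-0.     0.299 -0.954]
 [ 0.002 -0.954 -0.299]
 [-1.    -0.002 -0.   ]]
shift [  0.029 -10.284  -9.394] turn [-2.7699e+01 -2.3000e-02 -2.0000e-03]
shift [  0.029 -10.284  -9.394] turn [ 2.301e+00 -2.000e-03  1.600e-02]
```

Request:
{"name": "drive_tool", "arguments": {
  "targets": "85 0 -0.4 -0.35 0 0 0;85 0 -1.1 -1.0 0.2 0 0;85 0 -1.9 -1.75 0.4 0 0;85 0 -2.7 -2.5 0.6 0 0;85 0 -3.5 -3.2 0.8 0 0;85 0 -4.3 -3.9 1.0 0 0;85 0 -5.0 -4.6 1.2 0 0;85 0 -5.6 -5.1 1.3 0 0",
  "force": 100
}}

```text
clock: 1.1
position: [0.3319, -0.2033, 0.231]
tool_rot: [-1.802, 1.57, 1.507]
force: [0.3, -0.6, -0.6]
gripper_width: 0.0849
```

```bash
python3 - <<'E'
from h import *
show();go([466.3,83,180],93.6)
E
```

```text
t 1.1 p [ 331.9 -203.3  231. ] jaw deg -80.37 xaxis [ 0.  0. -1.] F [ 0.3 -0.6 -0.6] M [-0.04  0.02  0.02] w 84.9 q [-0.86 -0.36  2.08  0.    1.43  0.54]
shift [ 1.022 -5.195 -3.607] turn [-2.8996e+01 -5.0000e-03 -1.0000e-03]
shift [ 1.022 -5.195 -3.607] turn [ 1.004e+00 -1.000e-03  3.000e-03]
```

Request:
{"name": "drive_tool", "arguments": {
  "targets": "85 0 -0.7 -0.5 0.2 0 0;85 0 -1.5 -1.0 0.4 0 0;85 0 -2.3 -1.6 0.6 0 0;85 0 -3.1 -2.1 0.8 0 0;85 0 -3.8 -2.6 1.0 0 0;85 0 -4.3 -3.0 1.0 0 0;85 0 -4.6 -3.2 1.0 0 0;85 0 -4.6 -3.2 1.0 0 0"
}}

```text
clock: 2.1
position: [0.4507, 0.0491, 0.2308]
tool_rot: [-0.154, 1.57, 3.052]
force: [-0.5, -1.3, -0.2]
gripper_width: 0.0849
```

```bash
python3 - <<'E'
from h import *
show();go([466.3,83,200],93.6)
im=cams.camera("scene"); cv2.imwrite("pics/s1.png",cv2.resize(im[60:270,230:400,::-1],None,fx=3.5,fy=2.85))
im=cams.camera("top"); cv2.imwrite("pics/t1.png",im[:,:,::-1])
show()
E
```

```text
t 2.1 p [450.7  49.1 230.8] jaw deg -86.27 xaxis [-0.001  0.    -1.   ] F [-0.5 -1.3 -0.2] M [-0.   -0.04  0.01] w 84.9 q [-0.16 -0.17  1.92 -0.    1.39  1.35]
shift [ 0.616 -0.657 -0.356] turn [-2.9978e+01 -3.0000e-03  1.7000e-02]
shift [ 0.616 -0.657 -0.356] turn [0.022 0.011 0.002]
t 2.2 p [450.5  47.9 231. ] jaw deg -86.39 xaxis [-0.001 -0.    -1.   ] F [ 0.3 -0.8 -0.2] M [-0.04 -0.05  0.02] w 84.9 q [-0.16 -0.17  1.92 -0.    1.39  1.35]
```

View pics/s1.png

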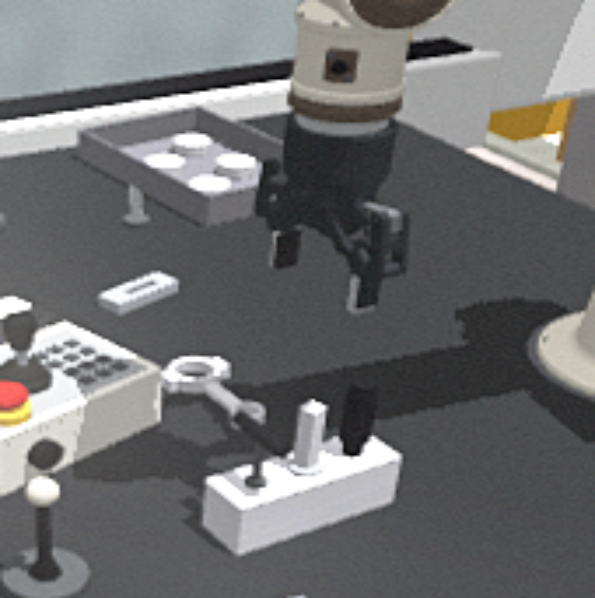

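The gripper hangs open above the stand, aligned across it. The fingers are at about (285,250) and (365,290), with the handle at (312,430). I'll centre it and go down.

Request:
{"name": "drive_tool", "arguments": {
  "targets": "85 0 -0.35 -0.2 0 0 0;85 0 -0.68 -0.36 0 0 0;85 0 -0.68 -0.36 0 0 0;85 0.4 -0.68 -0.36 0 0 0;85 0.9 -0.68 -0.36 0 0 0;85 1.4 -0.68 -0.36 0 0 0;85 1.5 -0.68 -0.36 0 0 0;85 1.5 -0.68 -0.36 0 0 0"
}}

```text
clock: 3.2
position: [0.4668, 0.0827, 0.1567]
tool_rot: [2.109, 1.571, -0.97]
force: [-0.5, -0.6, -0.5]
gripper_width: 0.0851
```

```bash
python3 - <<'E'
from h import *
show();go([466.3,83,84],93.6)
im=cams.camera("scene"); cv2.imwrite("pics/s2.png",cv2.resize(im[130:270,270:380,::-1],None,fx=5,fy=4.2))
im=cams.camera("top"); cv2.imwrite("pics/t2.png",cv2.resize(im[150:290,150:260,::-1],None,fx=5,fy=4.2))
E
```

```text
t 3.2 p [466.8  82.7 156.7] jaw deg -86.44 xaxis [ 0. -0. -1.] F [-0.5 -0.6 -0.5] M [ 0.06 -0.04  0.02] w 85.1 q [-0.08 -0.03  1.95 -0.    1.22  1.43]
shift [ 1.454 -0.007  0.009] turn [ 2.9994e+01 -3.0000e-03  2.0000e-03]
shift [ 1.454 -0.007  0.009] turn [-0.006 -0.001 -0.002]
```

View pics/s2.png

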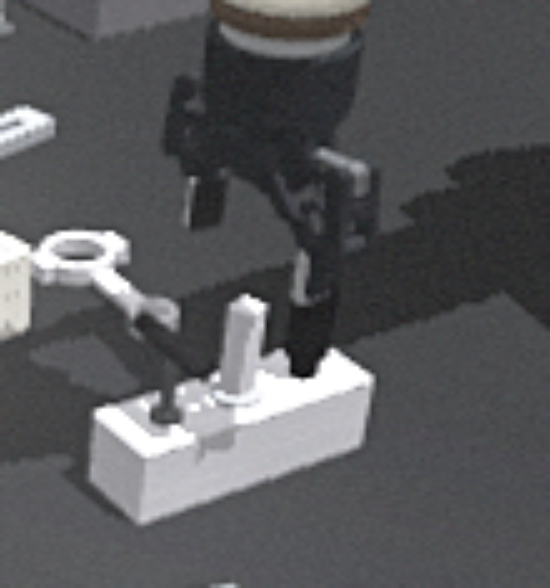

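View pics/t2.png

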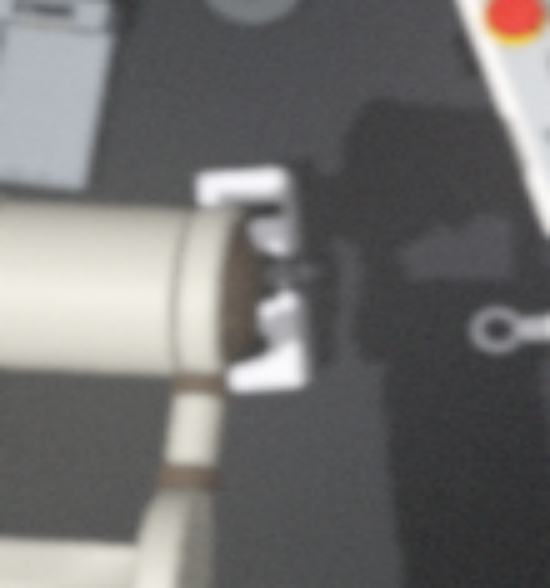

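The fingers straddle the handle: near finger tip at (300,300), far one at (205,225), handle top at (248,300). I'll go down to the grasp height and close.

Request:
{"name": "drive_tool", "arguments": {
  "targets": "85 0.3 0 0 0 0 0;85 0.7 0 0 0 0 0;85 1.1 0 0 0 0 0;85 1.4 0 0 0 0 0;85 1.45 0 0 0 0 0;85 1.45 0 0 0 0 0;40 1.45 0 0 0 0 0;40 1.45 0 0 0 0 0",
  "force": 60
}}

```text
clock: 4.3
position: [0.4673, 0.0833, 0.0844]
tool_rot: [3.018, 1.57, -0.061]
force: [-0.1, 0.4, 0.1]
gripper_width: 0.0509
```

Request:
{"name": "drive_tool", "arguments": {
  "targets": "30 0 0 0 0 0 0;20 0 0 0 0 0 0;10 0 0 0 0 0 0;10 0 0 0 0 0 0;5 0 0 0 0 0 0;5 0 0 0 0 0 0;5 0 0 0 0 0 0;5 0 0 0 0 0 0",
  "force": 110
}}

```text
clock: 5.3
position: [0.4671, 0.0834, 0.0842]
tool_rot: [-3.113, 1.57, 0.091]
force: [-0.9, 0.3, 6.0]
gripper_width: 0.0151
```

```bash
python3 - <<'E'
from h import *
show()
im=cams.camera("scene"); cv2.imwrite("pics/s3.png",cv2.resize(im[130:270,270:380,::-1],None,fx=5,fy=4.2))
E
```

```text
t 5.3 p [467.1  83.4  84.2] jaw deg -86.39 xaxis [ 0.001  0.    -1.   ] F [-0.9  0.3  6. ] M [0.12 0.15 0.02] w 15.1 q [-0.08  0.07  2.    0.    1.06  1.43]
```

View pics/s3.png

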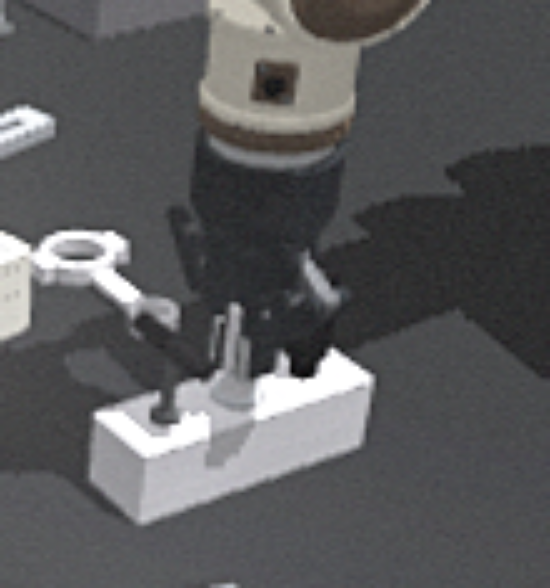

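The gripper holds the handle at 15 mm opening. I'll lift it straight up.

Request:
{"name": "drive_tool", "arguments": {
  "targets": "5 -0.1 0 0 0 0 0;5 -0.4 0 0 0 0 0;5 -0.9 0 0 0 0 0;5 -1.5 0 0 0 0 0;5 -2.2 0 0 0 0 0;5 -2.9 0 0 0 0 0;5 -3.4 0 0 0 0 0;5 -3.5 0 0 0 0 0"
}}

```text
clock: 6.35
position: [0.4677, 0.0833, 0.2613]
tool_rot: [3.003, 1.567, -0.076]
force: [0.1, 0.4, -0.6]
gripper_width: 0.0152
```

```bash
python3 - <<'E'
from h import *
show();go([606,-231,259],106.3)
im=cams.camera("scene"); cv2.imwrite("pics/s4.png",cv2.resize(im[70:270,270:400,::-1],None,fx=4,fy=3))
E
```

```text
t 6.35 p [467.7  83.3 261.3] jaw deg -86.39 xaxis [ 0.004 -0.    -1.   ] F [ 0.1  0.4 -0.6] M [-0.02  0.03 -0.01] w 15.2 q [-0.08 -0.13  1.83  0.    1.44  1.43]
shift [ 0.06   6.448 -2.365] turn [ 2.7885e+01 -1.5000e-02  5.8000e-02]
shift [ 0.06   6.448 -2.365] turn [-2.115 -0.04  -0.01 ]
```

View pics/s4.png

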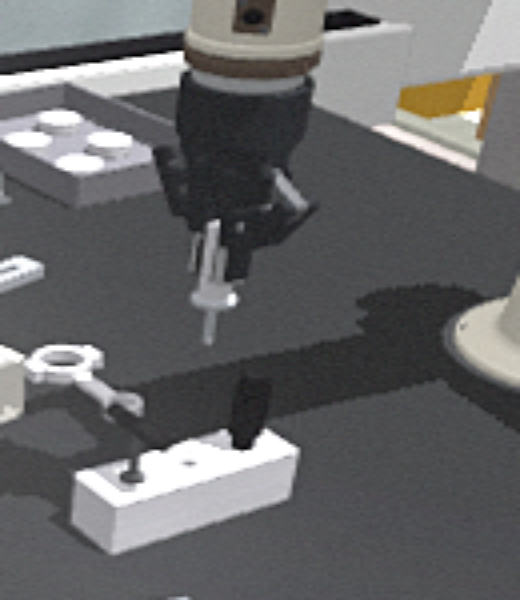

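The tool is held upright, with the pin tip at (209,343) in the crop, and the emptied hole shows at (190,463). I'll move it above the recess.

Request:
{"name": "drive_tool", "arguments": {
  "targets": "5 0 0.3 -0.1 -0.2 0 0;5 0 0.9 -0.3 -0.5 0 0;5 0 1.7 -0.6 -0.8 0 0;5 0 2.5 -0.9 -1.1 0 0;5 0 3.3 -1.2 -1.4 0 0;5 0 4.1 -1.5 -1.7 0 0;5 0 4.8 -1.8 -2.0 0 0;5 0 5.3 -2.0 -2.1 0 0"
}}

```text
clock: 7.4
position: [0.5828, -0.1761, 0.2567]
tool_rot: [-0.751, 1.567, 2.673]
force: [-0.7, 0.3, -0.8]
gripper_width: 0.0149
```

```bash
python3 - <<'E'
from h import *
show();go([606,-231,259],106.3)
print("hole",plane("scene",[[270+190/4-.4,70+463/3-.4]],.06)*1000, "tip at z195",plane("scene",[[270+209/4-.4,70+343/3-.4]],.195)*1000)
E
```

```text
t 7.4 p [ 582.8 -176.1  256.7] jaw deg -73.82 xaxis [-0.003  0.002 -1.   ] F [-0.7  0.3 -0.8] M [ 0.05 -0.02 -0.06] w 14.9 q [-0.49  0.23  1.46 -0.    1.45  0.8 ]
shift [-0.05   1.184 -0.139] turn [29.979  0.034 -0.036]
shift [-0.05   1.184 -0.139] turn [-0.021  0.023  0.022]
hole [[464.875412   82.8479651  60.       ]] tip at z195 [[464.77244612  83.30626747 195.        ]]
```

Request:
{"name": "drive_tool", "arguments": {
  "targets": "5 0 0.3 0 0 0 0;5 0 0.7 -0.1 0 0 0;5 0 1.0 -0.14 0 0 0;5 0 1.16 -0.14 0 0 0;5 0 1.16 -0.14 0 0 0;5 0.5 1.16 -0.14 0 0 0;5 1 1.16 -0.14 0 0 0;5 1.2 1.16 -0.14 0 0 0"
}}

```text
clock: 8.4
position: [0.6052, -0.2274, 0.197]
tool_rot: [-0.881, 1.568, 2.544]
force: [0.4, -0.3, -1.3]
gripper_width: 0.0149
```

```bash
python3 - <<'E'
from h import *
show();go([606,-231,259],106.3)
im=cams.camera("scene"); cv2.imwrite("pics/s5.png",cv2.resize(im[120:240,180:290,::-1],None,fx=7,fy=5,interpolation=cv2.INTER_CUBIC))
im=cams.camera("top"); cv2.imwrite("pics/t5.png",cv2.resize(im[115:215,230:340,::-1],None,fx=7,fy=6,interpolation=cv2.INTER_CUBIC))
show()
E
```

```text
t 8.4 p [ 605.2 -227.4  197. ] jaw deg -73.76 xaxis [-0.003  0.002 -1.   ] F [ 0.4 -0.3 -1.3] M [-0.    0.03 -0.04] w 14.9 q [-0.55  0.37  1.41  0.    1.36  0.74]
shift [-1.24   0.071  0.007] turn [29.99   0.037 -0.031]
shift [-1.24   0.071  0.007] turn [-0.01   0.02   0.024]
t 8.5 p [ 605.5 -227.8  197.7] jaw deg -73.77 xaxis [-0.002  0.001 -1.   ] F [ 0.5 -0.8 -1.2] M [ 0.01  0.04 -0.02] w 15.2 q [-0.55  0.37  1.41  0.    1.36  0.74]
```

View pics/s5.png

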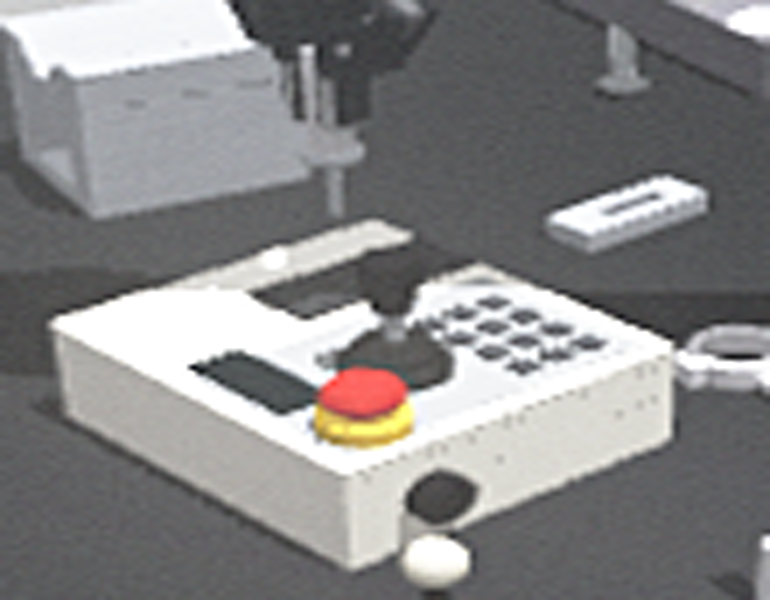

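View pics/t5.png

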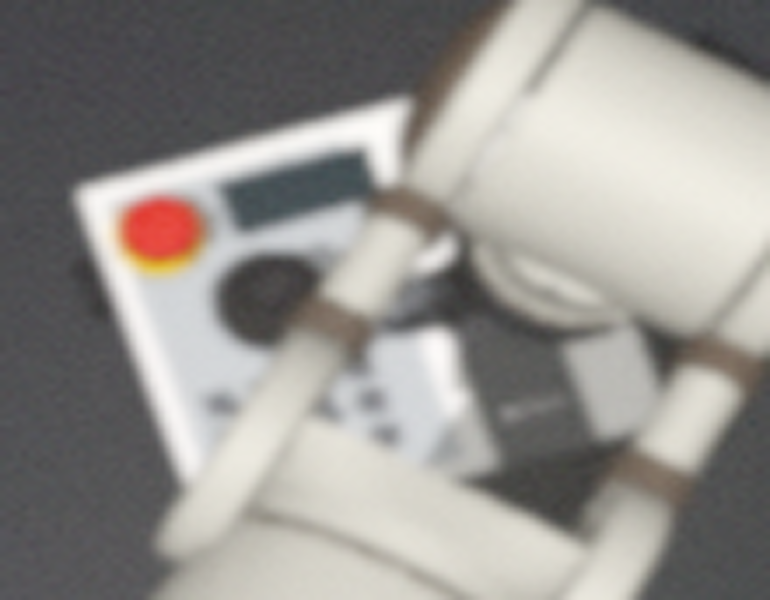

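```bash
python3 - <<'E'
from h import *
print(plane("scene",[[180+336/7-.43,120+216/5-.4]],.1313)*1000)
p=proj("scene",[[.606,-.2315,.074],[.6055,-.2278,.1313],[.6055-.0025,-.2278,.1313]]);print(p,(p+.45-[180,120])*[7,5])
E
```

```text
[[ 604.12166494 -226.57994159  131.3       ]]
[[227.15275217 177.45375127]
 [227.01818353 162.72140757]
 [227.74787647 162.545042  ]] [[333.21926521 289.51875634]
 [332.27728474 215.85703786]
 [337.38513529 214.97521002]]
```

```bash
python3 - <<'E'
import cv2
s=cv2.imread("pics/scene0.png"); cv2.imwrite("pics/z_rec.png",cv2.convertScaleAbs(cv2.resize(s[165:200,205:255],None,fx=14,fy=14,interpolation=cv2.INTER_NEAREST),alpha=2))
t=cv2.imread("pics/top0.png"); cv2.imwrite("pics/z_rec2.png",cv2.convertScaleAbs(cv2.resize(t[150:200,285:325],None,fx=12,fy=12,interpolation=cv2.INTER_NEAREST),alpha=1.6))
E
```

```text
(no output)
```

View pics/z_rec.png

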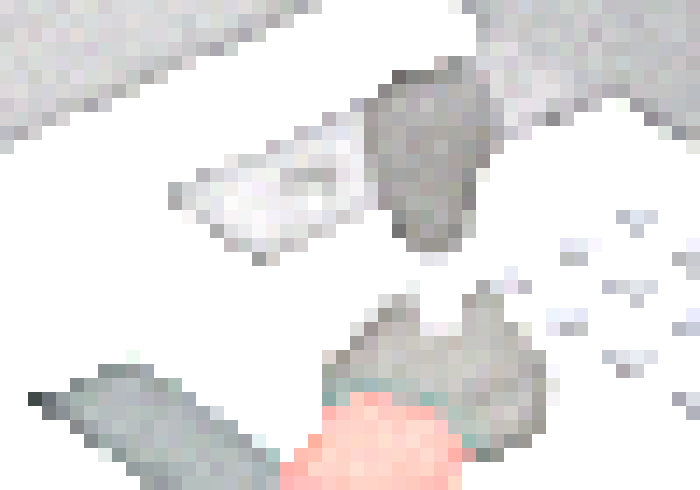

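View pics/z_rec2.png

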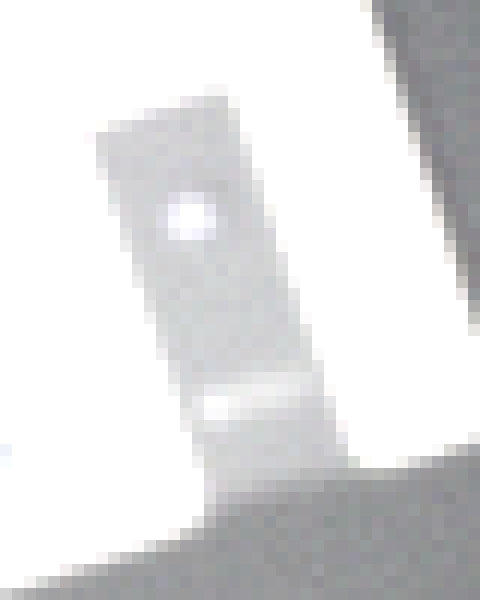

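The top view puts the recess at (300.3,167.7), and the dark streak in the scene view at (226.6,177.4) agrees to about half a pixel. I'll go down to just above the mouth and check.

```bash
python3 - <<'E'
from h import *
go([608.3,-232.2,145],106.3)
E
```

```text
shift [ 1.054  0.103 -0.031] turn [ 2.9988e+01  2.8000e-02 -2.4000e-02]
shift [ 1.054  0.103 -0.031] turn [-0.012  0.015  0.018]
```

Request:
{"name": "drive_tool", "arguments": {
  "targets": "5 0 0.1 -0.03 0 0 0;5 0.2 0.1 -0.03 0 0 0;5 0.5 0.1 -0.03 0 0 0;5 0.8 0.1 -0.03 0 0 0;5 1.0 0.1 -0.03 0 0 0;5 1.05 0.1 -0.03 0 0 0;5 1.05 0.1 -0.03 0 0 0;5 1.05 0.1 -0.03 0 0 0"
}}

```text
clock: 9.5
position: [0.6094, -0.2332, 0.1471]
tool_rot: [2.3, 1.569, -0.559]
force: [-0.3, -1.1, -1.7]
gripper_width: 0.0151
```

```bash
python3 - <<'E'
from h import *
show();go([608.3,-232.2,145],106.3)
im=cams.camera("scene"); cv2.imwrite("pics/s6.png",cv2.resize(im[140:200,200:260,::-1],None,fx=10,fy=10,interpolation=cv2.INTER_NEAREST))
s,R=st();z=s["position"][2]-.0662
p=proj("scene",[[s["position"][0],s["position"][1],z],[.6065,-.2318,.074]]); print((p+.5-[200,140])*10)
E
```

```text
t 9.5 p [ 609.4 -233.2  147.1] jaw deg -73.79 xaxis [ 0.001 -0.001 -1.   ] F [-0.3 -1.1 -1.7] M [ 0.01 -0.01 -0.01] w 15.1 q [-0.55  0.42  1.44 -0.    1.27  0.74]
shift [ 0.041 -0.026  0.015] turn [ 2.9985e+01 -1.5000e-02  1.3000e-02]
shift [ 0.041 -0.026  0.015] turn [-0.015 -0.009 -0.01 ]
[[264.00111628 361.65276268]
 [274.75078028 379.45558215]]
```

View pics/s6.png

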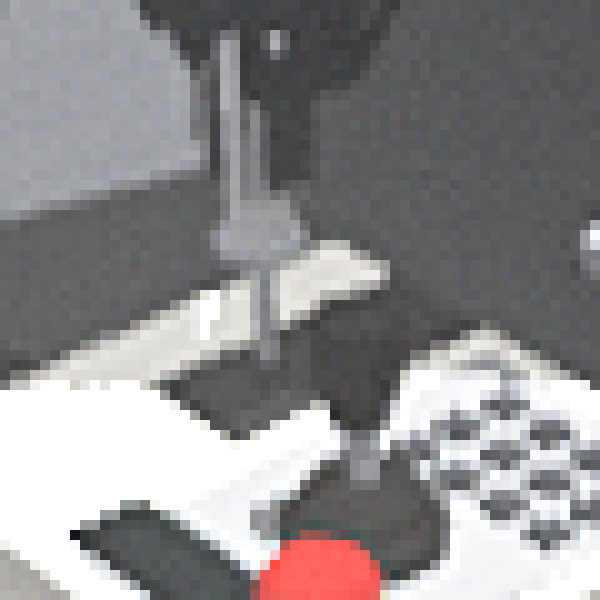

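The pin tip is at (267,360) in the crop and the mouth should be at u of about 270–274. I'll shift about 1.5 mm towards -x and enter the mouth.

Request:
{"name": "drive_tool", "arguments": {
  "targets": "5 0 -0.03 0.02 0 0 0;5 0 -0.03 0.02 0 0 0;5 0.04 -0.03 0.02 0 0 0;5 0.08 -0.03 0.02 0 0 0;5 0.12 -0.03 0.02 0 0 0;5 0.16 -0.03 0.02 0 0 0;5 0.2 -0.03 0.02 0 0 0;5 0.2 -0.03 0.02 0 0 0"
}}

```text
clock: 10.55
position: [0.6074, -0.2317, 0.136]
tool_rot: [-0.866, 1.57, 2.558]
force: [-0.9, 0.6, -1.5]
gripper_width: 0.0151
```

```bash
python3 - <<'E'
from h import *
show();go([607.8,-232,136],106.3)
E
```

```text
t 10.55 p [ 607.4 -231.7  136. ] jaw deg -73.8 xaxis [-0.  0. -1.] F [-0.9  0.6 -1.5] M [-0.03  0.04 -0.03] w 15.1 q [-0.55  0.43  1.46  0.    1.25  0.74]
shift [ 0.     0.007 -0.005] turn [ 2.9984e+01  5.0000e-03 -5.0000e-03]
shift [ 0.     0.007 -0.005] turn [-0.016  0.003  0.003]
```

Request:
{"name": "drive_tool", "arguments": {
  "targets": "5 0.04 0 0 0 0 0;5 0.08 0 0 0 0 0;5 0.11 0 0 0 0 0;5 0.14 0 0 0 0 0;5 0.17 0 0 0 0 0;5 0.19 0 0 0 0 0;5 0.21 0 0 0 0 0;5 0.21 0 0 0 0 0"
}}

```text
clock: 11.55
position: [0.6077, -0.2318, 0.1259]
tool_rot: [2.511, 1.571, -0.348]
force: [-1.2, 0.9, 2.7]
gripper_width: 0.0151
```

```bash
python3 - <<'E'
from h import *
show()
im=cams.camera("scene"); cv2.imwrite("pics/s7.png",cv2.resize(im[140:200,200:260,::-1],None,fx=10,fy=10,interpolation=cv2.INTER_NEAREST))
E
```

```text
t 11.55 p [ 607.7 -231.8  125.9] jaw deg -73.8 xaxis [ 0. -0. -1.] F [-1.2  0.9  2.7] M [0.12 0.15 0.05] w 15.1 q [-0.55  0.44  1.46  0.    1.24  0.74]
```

View pics/s7.png

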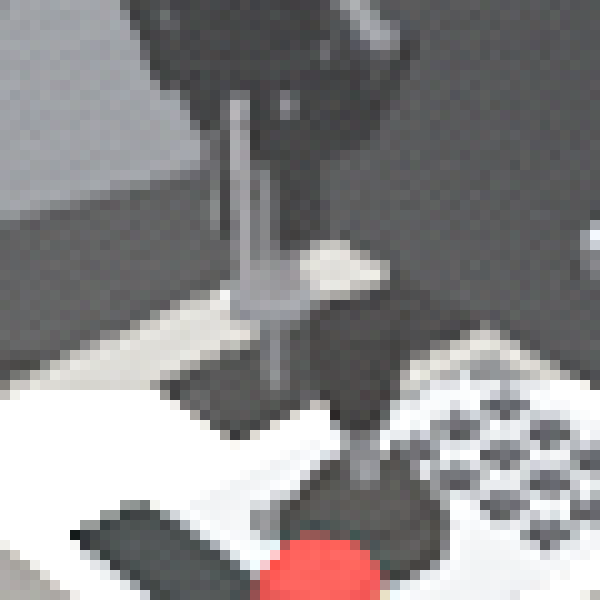

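The pin is in the recess at (275,388) and the upward force rose by about 4 N, so the button is nearly down. I'll press a little further.

Request:
{"name": "drive_tool", "arguments": {
  "targets": "5 0.01 0 0 0 0 0;5 0.02 0 0 0 0 0;5 0.03 0 0 0 0 0;5 0.04 0 0 0 0 0;5 0.04 0 0 0 0 0;5 0.04 0 0 0 0 0;5 0.04 0 0 0 0 0;5 0.04 0 0 0 0 0"
}}

```text
clock: 12.6
position: [0.6077, -0.2319, 0.1241]
tool_rot: [2.396, 1.57, -0.463]
force: [-0.4, 1.2, 4.6]
gripper_width: 0.0153
```

```bash
python3 - <<'E'
from h import *
show()
p=np.array([607.7,-231.8,123.9]); u=np.array([np.cos(np.radians(16.3)),np.sin(np.radians(16.3)),0])
go(p-58*u)
E
```

```text
t 12.6 p [ 607.7 -231.9  124.1] jaw deg -73.79 xaxis [ 0. -0. -1.] F [-0.4  1.2  4.6] M [ 0.18  0.12 -0.08] w 15.3 q [-0.55  0.44  1.47  0.    1.23  0.74]
shift [0.003 0.    1.16 ] turn [0. 0. 0.]
```

The button is down with about 6 N. I'll push towards console -x, which is +z of the tool.

Request:
{"name": "drive_tool", "arguments": {
  "targets": "5 0 0 0.04 0 0 0;5 0 0 0.08 0 0 0;5 0 0 0.13 0 0 0;5 0 0 0.18 0 0 0;5 0 0 0.24 0 0 0;5 0 0 0.3 0 0 0;5 0 0 0.36 0 0 0;5 0 0 0.42 0 0 0"
}}

```text
clock: 13.6
position: [0.5877, -0.2378, 0.1241]
tool_rot: [2.644, 1.57, -0.215]
force: [4.3, 1.1, 3.6]
gripper_width: 0.0152
```

```bash
python3 - <<'E'
from h import *
show()
im=cams.camera("scene"); cv2.imwrite("pics/s8.png",cv2.resize(im[140:200,200:260,::-1],None,fx=10,fy=10,interpolation=cv2.INTER_NEAREST))
E
```

```text
t 13.6 p [ 587.7 -237.8  124.1] jaw deg -73.8 xaxis [ 0.001 -0.    -1.   ] F [4.3 1.1 3.6] M [ 0.35 -1.11  0.05] w 15.2 q [-0.58  0.4   1.52  0.    1.22  0.71]
```

View pics/s8.png

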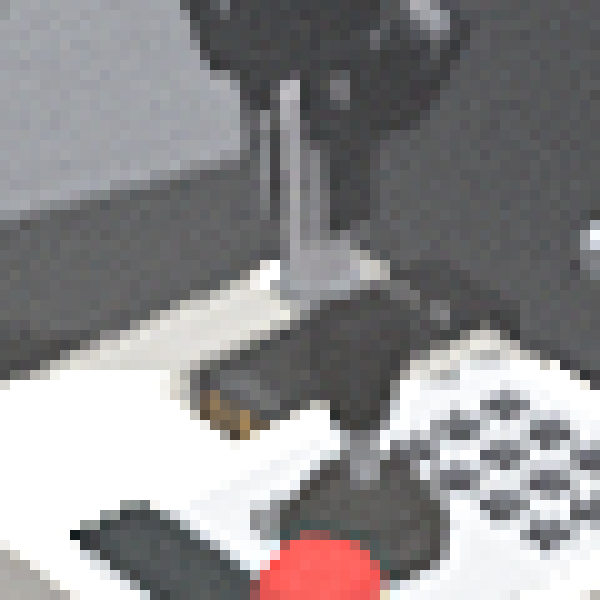

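The battery is sliding: its gold contacts now show at (235,415), with a drag of about 4.5 N. I'll keep pushing.

Request:
{"name": "drive_tool", "arguments": {
  "targets": "5 0 0 0.08 0 0 0;5 0 0 0.17 0 0 0;5 0 0 0.26 0 0 0;5 0 0 0.35 0 0 0;5 0 0 0.44 0 0 0;5 0 0 0.53 0 0 0;5 0 0 0.6 0 0 0;5 0 0 0.62 0 0 0"
}}

```text
clock: 14.65
position: [0.5582, -0.2464, 0.1243]
tool_rot: [2.741, 1.569, -0.118]
force: [5.9, 1.8, 4.5]
gripper_width: 0.0149
```

```bash
python3 - <<'E'
from h import *
show()
im=cams.camera("scene"); cv2.imwrite("pics/s9.png",cv2.resize(im[140:200,200:260,::-1],None,fx=10,fy=10,interpolation=cv2.INTER_NEAREST))
im=cams.camera("top"); cv2.imwrite("pics/t9.png",cv2.resize(im[115:215,230:340,::-1],None,fx=7,fy=6,interpolation=cv2.INTER_CUBIC))
E
```

```text
t 14.65 p [ 558.2 -246.4  124.3] jaw deg -73.81 xaxis [ 0.002 -0.    -1.   ] F [5.9 1.8 4.5] M [ 0.54 -1.38  0.01] w 14.9 q [-0.61  0.35  1.59  0.    1.2   0.67]
```

View pics/s9.png

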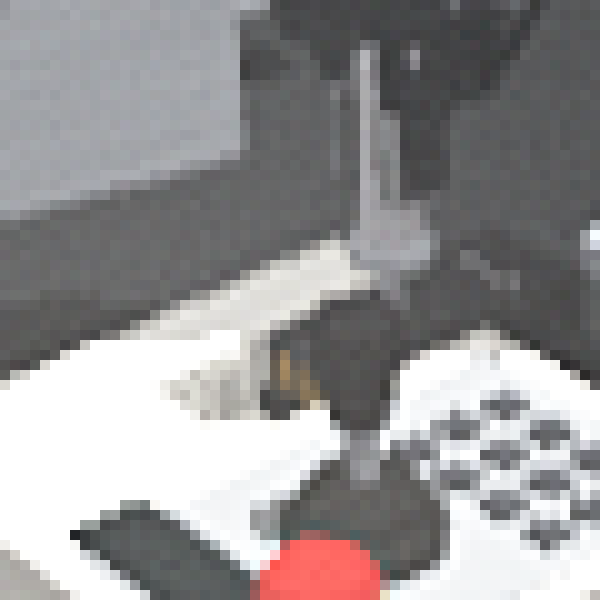

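View pics/t9.png

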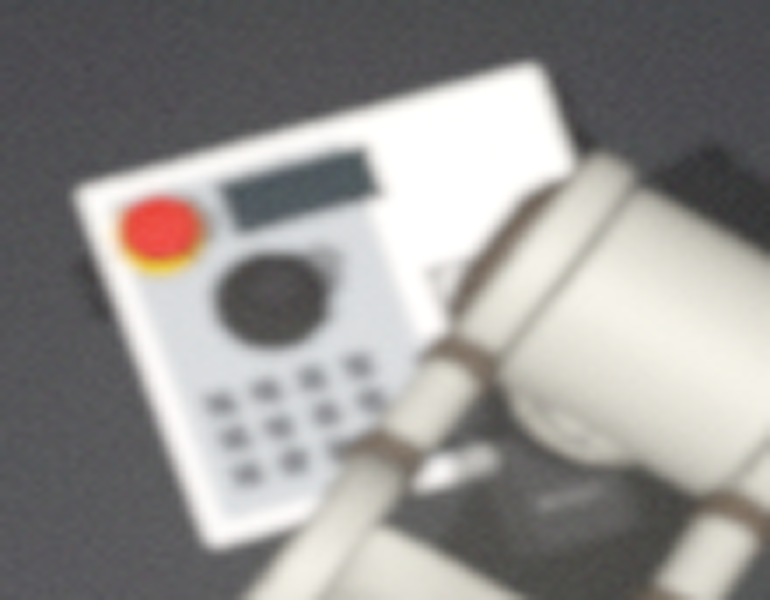

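The battery is well out, contact end at (290,375) with the emptied bay behind it. The TCP has travelled 51 mm, so I'll push about 9 mm more for grip room.

Request:
{"name": "drive_tool", "arguments": {
  "targets": "5 0 0 0.05 0 0 0;5 0 0 0.1 0 0 0;5 0 0 0.15 0 0 0;5 0 0 0.18 0 0 0;5 0 0 0.18 0 0 0;5 0 0 0.18 0 0 0;5 0 0 0.15 0 0 0;5 0 0 0.12 0 0 0"
}}

```text
clock: 15.75
position: [0.5516, -0.2484, 0.124]
tool_rot: [0.502, 1.57, -2.356]
force: [1.7, 0.5, 4.7]
gripper_width: 0.0152
```

```bash
python3 - <<'E'
from h import *
show()
im=cams.camera("scene"); cv2.imwrite("pics/s10.png",cv2.resize(im[140:200,200:260,::-1],None,fx=10,fy=10,interpolation=cv2.INTER_NEAREST))
E
```

```text
t 15.75 p [ 551.6 -248.4  124. ] jaw deg -73.79 xaxis [-0.001 -0.001 -1.   ] F [1.7 0.5 4.7] M [-0.03 -0.38  0.01] w 15.2 q [-0.62  0.33  1.61 -0.    1.2   0.67]
```

View pics/s10.png

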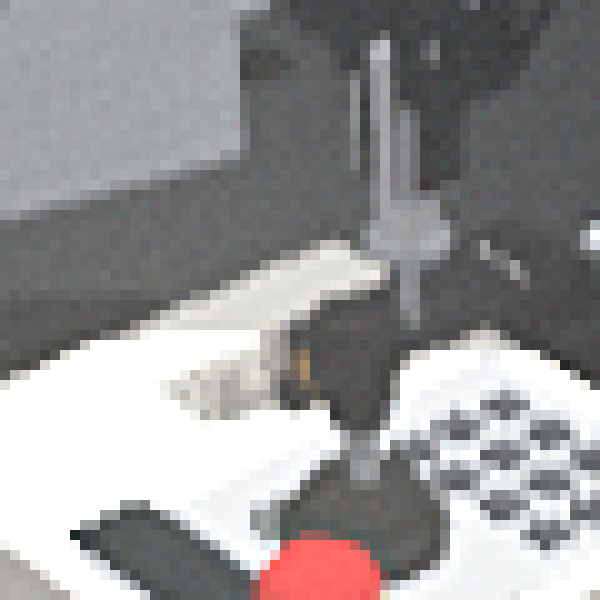

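The contact end is now at (303,370) and the pin's side load is relieved. I'll lift the tool out and return it.

Request:
{"name": "drive_tool", "arguments": {
  "targets": "5 -0.1 0 0 0 0 0;5 -0.25 0 0 0 0 0;5 -0.5 0 0 0 0 0;5 -0.9 0 0 0 0 0;5 -1.4 0 0 0 0 0;5 -2.0 0 0 0 0 0;5 -2.5 0 0 0 0 0;5 -2.8 0 0 0 0 0"
}}

```text
clock: 16.8
position: [0.5521, -0.2483, 0.2667]
tool_rot: [2.112, 1.568, -0.747]
force: [-0.6, -0.4, -1.1]
gripper_width: 0.0153
```

```bash
python3 - <<'E'
from h import *
show();go([467.3,83,262],93.6)
im=cams.camera("scene"); cv2.imwrite("pics/s11.png",cv2.resize(im[90:210,180:300,::-1],None,fx=6,fy=5,interpolation=cv2.INTER_CUBIC))
E
```

```text
t 16.8 p [ 552.1 -248.3  266.7] jaw deg -73.79 xaxis [ 0.002 -0.002 -1.   ] F [-0.6 -0.4 -1.1] M [-0.01  0.01  0.01] w 15.3 q [-0.62  0.21  1.46 -0.    1.46  0.67]
shift [ 0.079 -6.836 -0.22 ] turn [-2.7899e+01  2.7000e-02 -2.1000e-02]
shift [ 0.079 -6.836 -0.22 ] turn [ 2.101 -0.014 -0.019]
```

View pics/s11.png

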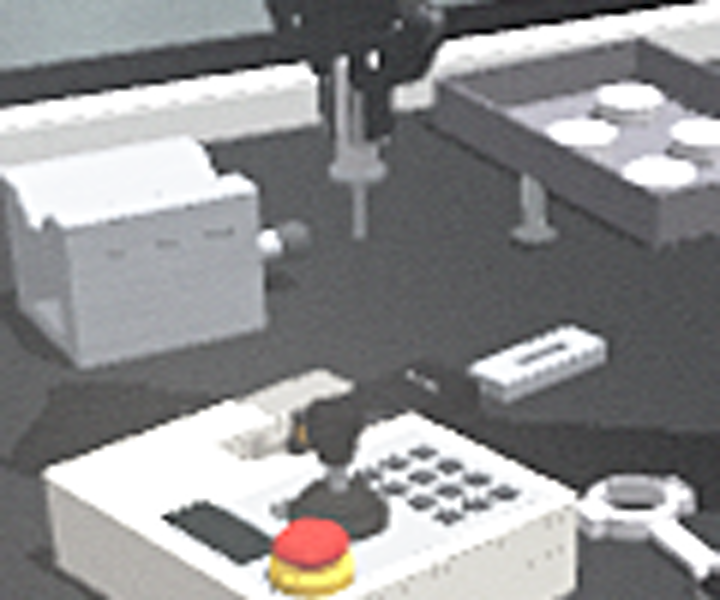

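The tool is out and upright, with its tip at (360,235). The battery stays about half way out.

Request:
{"name": "drive_tool", "arguments": {
  "targets": "5 0 -0.4 0 0.2 0 0;5 0 -1.1 0 0.5 0 0;5 0 -2.0 -0.1 0.8 0 0;5 0 -2.9 -0.1 1.1 0 0;5 0 -3.8 -0.1 1.4 0 0;5 0 -4.7 -0.2 1.8 0 0;5 0 -5.5 -0.2 2.1 0 0;5 0 -6.0 -0.2 2.1 0 0"
}}

```text
clock: 17.85
position: [0.4765, 0.0446, 0.2633]
tool_rot: [-0.243, 1.569, 2.963]
force: [1.1, -1.0, -1.2]
gripper_width: 0.0149
```

```bash
python3 - <<'E'
from h import *
show();go([467.3,83,262],93.6)
E
```

```text
t 17.85 p [476.5  44.6 263.3] jaw deg -86.33 xaxis [-0.002  0.    -1.   ] F [ 1.1 -1.  -1.2] M [-0.03 -0.05  0.01] w 14.9 q [-0.16 -0.12  1.81  0.    1.45  1.35]
shift [ 0.026 -0.779  0.135] turn [-2.9988e+01 -6.0000e-03  2.3000e-02]
shift [ 0.026 -0.779  0.135] turn [0.012 0.015 0.004]
```

Request:
{"name": "drive_tool", "arguments": {
  "targets": "5 0 -0.3 0.05 0 0 0;5 0 -0.6 0.13 0 0 0;5 0 -0.77 0.13 0 0 0;5 0.3 -0.77 0.13 0 0 0;5 0.9 -0.77 0.13 0 0 0;5 1.5 -0.77 0.13 0 0 0;5 2.0 -0.77 0.13 0 0 0;5 2.2 -0.77 0.13 0 0 0"
}}

```text
clock: 18.85
position: [0.4674, 0.0804, 0.1512]
tool_rot: [-0.094, 1.567, 3.11]
force: [-0.3, 0.0, -0.6]
gripper_width: 0.0151
```

```bash
python3 - <<'E'
from h import *
show();
im=cams.camera("scene"); cv2.imwrite("pics/s12.png",cv2.resize(im[180:255,285:350,::-1],None,fx=9,fy=8,interpolation=cv2.INTER_NEAREST))
show();go([467.2,83.2,140],93.6)
E
```

```text
t 18.85 p [467.4  80.4 151.2] jaw deg -86.44 xaxis [-0.004  0.    -1.   ] F [-0.3  0.  -0.6] M [-0.01  0.02  0.06] w 15.1 q [-0.09 -0.02  1.95 -0.    1.22  1.42]
t 18.9 p [467.3  80.5 151. ] jaw deg -86.44 xaxis [-0.004  0.    -1.   ] F [-0.4 -0.2 -1.4] M [ 0.03 -0.03  0.01] w 14.6 q [-0.08 -0.02  1.95 -0.    1.22  1.42]
shift [ 0.219 -0.053 -0.002] turn [ 2.9994e+01  7.0000e-03 -6.6000e-02]
shift [ 0.219 -0.053 -0.002] turn [-0.006  0.042  0.005]
```

View pics/s12.png

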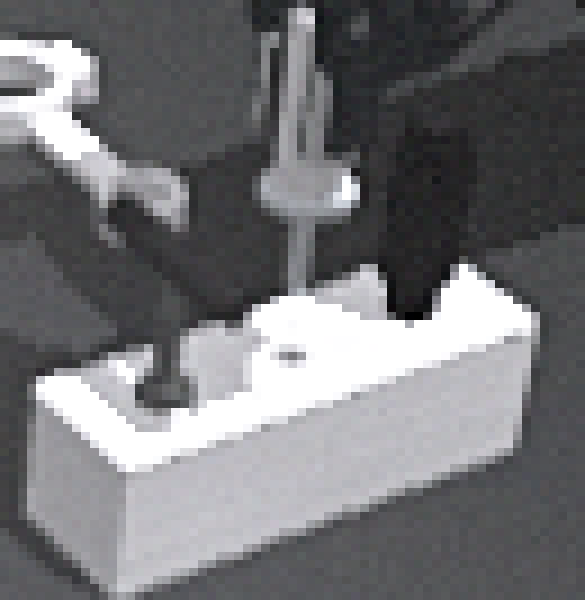

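The pin tip is at (298,292) in the crop and the hole at (291,355). I'll compute the offset.

```bash
python3 - <<'E'
from h import *
a=lambda x,y,z:plane("scene",[[285+x/9-.5,180+y/8-.5]],z)[0]*1000
print("tip",a(298,292,.085),"hole",a(291,355,.06))
E
```

```text
tip [463.27206163  78.97766488  85.        ] hole [465.40450507  82.30275401  60.        ]
```

Request:
{"name": "drive_tool", "arguments": {
  "targets": "5 0 -0.06 -0.02 0 0 0;5 0 -0.06 -0.02 0 0 0;5 0.1 -0.06 -0.02 0 0 0;5 0.2 -0.06 -0.02 0 0 0;5 0.3 -0.06 -0.02 0 0 0;5 0.35 -0.06 -0.02 0 0 0;5 0.35 -0.06 -0.02 0 0 0;5 0.35 -0.06 -0.02 0 0 0"
}}

```text
clock: 19.9
position: [0.4698, 0.0839, 0.1364]
tool_rot: [3.053, 1.571, -0.025]
force: [0.5, -0.3, -0.3]
gripper_width: 0.0151
```

```bash
python3 - <<'E'
from h import *
show();
im=cams.camera("scene"); cv2.imwrite("pics/s13.png",cv2.resize(im[180:255,285:350,::-1],None,fx=9,fy=8,interpolation=cv2.INTER_NEAREST))
show();go([468.4,83.6,130],93.6)
E
```

```text
t 19.9 p [469.8  83.9 136.4] jaw deg -86.4 xaxis [ 0. -0. -1.] F [ 0.5 -0.3 -0.3] M [-0.02 -0.02 -0.01] w 15.1 q [-0.08  0.    1.96  0.    1.18  1.43]
t 19.95 p [469.8  83.9 136.5] jaw deg -86.39 xaxis [ 0. -0. -1.] F [-0.3 -0.3 -0.1] M [-0.04 -0.    0.05] w 15.1 q [-0.08  0.    1.96  0.    1.18  1.43]
shift [0.13  0.005 0.029] turn [-2.9999e+01  1.0000e-03 -7.0000e-03]
shift [0.13  0.005 0.029] turn [ 0.001 -0.004 -0.   ]
```

View pics/s13.png

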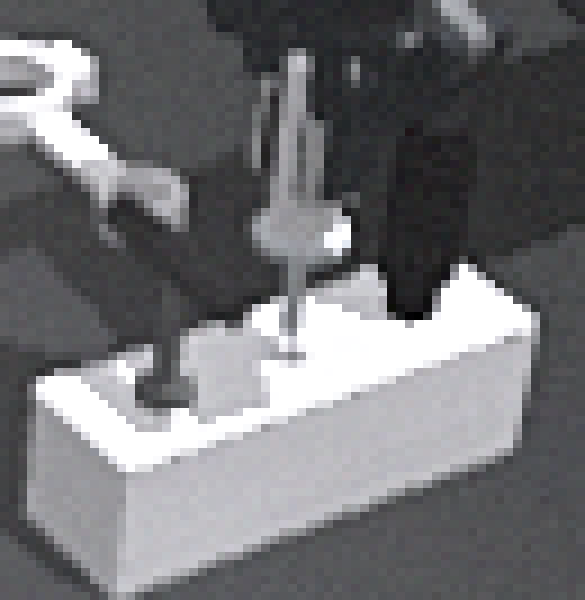

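```bash
python3 - <<'E'
from h import *
a=lambda x,y,z:plane("scene",[[285+x/9-.5,180+y/8-.5]],z)[0]*1000
for y in(336,340,345): print("tip",a(293,y,.0702))
im=cv2.imread("pics/s13.png"); print(im[::8,292:300:9][36:48,0].mean(1) if 0 else im[4::8,292,1][34:48], im[4::8,283,1][34:48],im[4::8,301,1][34:48])
E
```

```text
tip [466.78919413  83.87602971  70.2       ]
tip [468.01711943  85.72618246  70.2       ]
tip [469.54626547  88.03018573  70.2       ]
[136 130 129 119 107 108 112 138 207 194 125 206 255 255] [ 78  80  79 193 205 159 157 193 252 235 156 238 255 255] [123 119 123 164 202 215 224 255 255 243 159 240 255 255]
```

The pin's end is at row 334 in the crop, which puts the tip within 1 mm of the hole's axis. I'll insert it.

Request:
{"name": "drive_tool", "arguments": {
  "targets": "5 0.05 0.015 0.015 0 0 0;5 0.12 0.015 0.015 0 0 0;5 0.2 0.015 0.015 0 0 0;5 0.28 0.015 0.015 0 0 0;5 0.36 0.015 0.015 0 0 0;5 0.44 0.015 0.015 0 0 0;5 0.5 0.015 0.015 0 0 0;5 0.5 0.015 0.015 0 0 0"
}}

```text
clock: 20.95
position: [0.4688, 0.0832, 0.111]
tool_rot: [-0.186, 1.57, 3.018]
force: [-0.3, -0.7, -0.6]
gripper_width: 0.0152
```

```bash
python3 - <<'E'
from h import *
show();go([468,83.2,85],93.6)
E
```

```text
t 20.95 p [468.8  83.2 111. ] jaw deg -86.4 xaxis [-0.001  0.    -1.   ] F [-0.3 -0.7 -0.6] M [0.02 0.02 0.02] w 15.2 q [-0.08  0.03  1.98  0.    1.13  1.43]
shift [ 0.52  -0.002  0.015] turn [-2.9999e+01 -1.0000e-03  8.0000e-03]
shift [ 0.52  -0.002  0.015] turn [0.001 0.005 0.001]
```

Tip z is about 45, below the stand's top, and there is no force, so the pin is in the hole. I'll finish inserting it.

Request:
{"name": "drive_tool", "arguments": {
  "targets": "5 0.08 0 0.01 0 0 0;5 0.17 0 0.01 0 0 0;5 0.26 0 0.01 0 0 0;5 0.35 0 0.01 0 0 0;5 0.42 0 0.01 0 0 0;5 0.48 0 0.01 0 0 0;5 0.52 0 0.01 0 0 0;5 0.52 0 0.01 0 0 0"
}}

```text
clock: 21.95
position: [0.4684, 0.0831, 0.0852]
tool_rot: [-0.189, 1.571, 3.015]
force: [0.5, -0.3, -0.3]
gripper_width: 0.0153
```

```bash
python3 - <<'E'
from h import *
show()
im=cams.camera("scene"); cv2.imwrite("pics/s14.png",cv2.resize(im[180:255,285:350,::-1],None,fx=9,fy=8,interpolation=cv2.INTER_NEAREST))
E
```

```text
t 21.95 p [468.4  83.1  85.2] jaw deg -86.4 xaxis [-0.  0. -1.] F [ 0.5 -0.3 -0.3] M [ 0.03 -0.01 -0.03] w 15.3 q [-0.08  0.07  2.    0.    1.07  1.43]
```

View pics/s14.png

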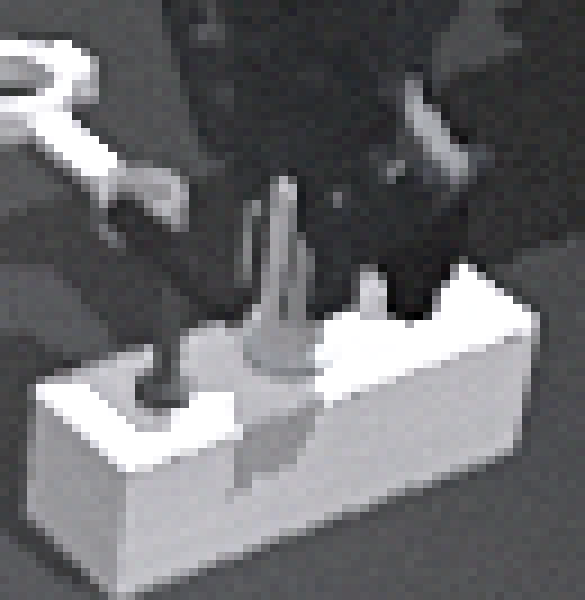

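The collar is almost on the stand, near (285,355). I'll lower it 1.5 mm more, then open.

Request:
{"name": "drive_tool", "arguments": {
  "targets": "5 0.02 0 0 0 0 0;5 0.03 0 0 0 0 0;5 0.03 0 0 0 0 0;30 0.03 0 0 0 0 0;60 0.03 0 0 0 0 0;60 0.03 0 0 0 0 0;60 0.03 0 0 0 0 0;60 0.03 0 0 0 0 0"
}}

```text
clock: 23.0
position: [0.4685, 0.0831, 0.0838]
tool_rot: [0.155, 1.571, -2.924]
force: [0.1, -0.9, 0.3]
gripper_width: 0.06
```

Request:
{"name": "drive_tool", "arguments": {
  "targets": "70 -0.2 0 0 0 0 0;70 -0.6 0 0 0 0 0;70 -1.2 0 0 0 0 0;70 -1.8 0 0 0 0 0;70 -2.4 0 0 0 0 0;70 -3.0 0 0 0 0 0;70 -3.4 0 0 0 0 0;70 -3.4 0 0 0 0 0"
}}

```text
clock: 24.0
position: [0.4696, 0.0831, 0.2561]
tool_rot: [3.007, 1.566, -0.072]
force: [-0.0, -0.3, -0.9]
gripper_width: 0.0701
```

```bash
python3 - <<'E'
from h import *
show()
im=cams.camera("scene"); cv2.imwrite("pics/s15.png",cv2.resize(im[180:255,285:350,::-1],None,fx=9,fy=8,interpolation=cv2.INTER_NEAREST))
u=np.array([np.cos(np.radians(16.3)),np.sin(np.radians(16.3))]);v=np.array([-u[1],u[0]])
for px_ in(-123,):
    g=np.array([614.1,-177.5])+px_*u-50*v; print(g); go([g[0],g[1],254],106.3)
E
```

```text
t 24.0 p [469.6  83.1 256.1] jaw deg -86.39 xaxis [ 0.005 -0.    -1.   ] F [-0.  -0.3 -0.9] M [-0.02  0.01  0.  ] w 70.1 q [-0.08 -0.12  1.83  0.    1.43  1.43]
[ 510.07728453 -260.0122698 ]
shift [ 0.012  6.901 -0.392] turn [ 2.7885e+01 -6.0000e-03  2.3000e-02]
shift [ 0.012  6.901 -0.392] turn [-2.115 -0.016 -0.004]
```

View pics/s15.png

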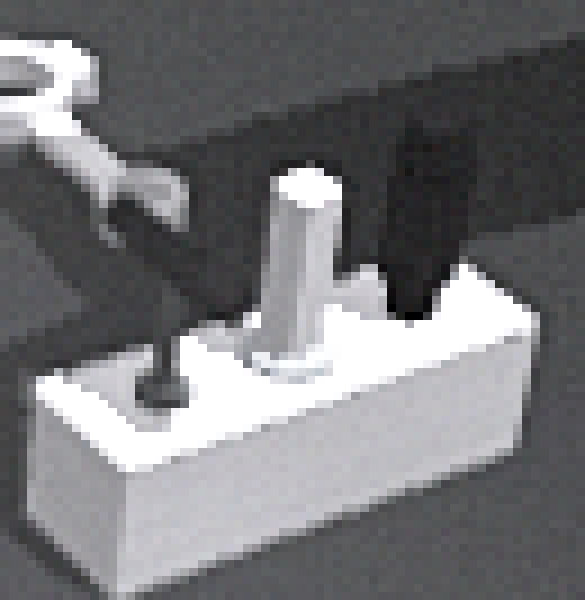

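The pin tool stands upright with its collar on the stand, handle top at (308,180), as at the start. Next I'll measure the battery from above.

```bash
python3 - <<'E'
from h import *
im=cams.camera("top"); cv2.imwrite("pics/t16raw.png",im[:,:,::-1]);c=im[150:220,270:340,::-1]; cv2.imwrite("pics/t16.png",cv2.convertScaleAbs(cv2.resize(c,None,fx=9,fy=8.5,interpolation=cv2.INTER_NEAREST),alpha=1.5))
E
```

```text
(no output)
```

View pics/t16.png

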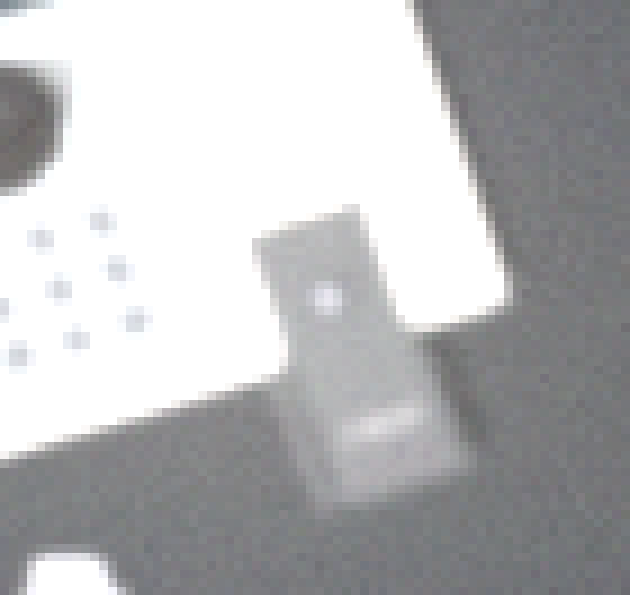

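```bash
python3 - <<'E'
from h import *
a=lambda x,y,z:plane("top",[[270+x/9-.5,150+y/8.5-.5]],z)[0]*1000
u=np.array([np.cos(np.radians(16.3)),np.sin(np.radians(16.3))]);v=np.array([-u[1],u[0]])
C=np.array([614.1,-177.5])
con=lambda p:((p[:2]-C)@u,(p[:2]-C)@v)
b=a(325,297,.066); print("button",b,con(b))
for x,y in((258,240),(357,207),(467,464),(340,500)): p=a(x,y,.074); print("top corner",p,con(p))
E
```

```text
button [ 554.52191574 -246.32403117   66.        ] (np.float64(-76.4999748779789), np.float64(-49.33608449714636))
top corner [ 575.08049789 -223.35508017   74.        ] (np.float64(-50.32111905410383), np.float64(-33.06047336528058))
top corner [ 586.08631835 -257.16879275   74.        ] (np.float64(-49.24805776009182), np.float64(-68.60402105555897))
top corner [ 492.96356221 -291.28912459   74.        ] (np.float64(-148.20421314898826), np.float64(-75.21643862531913))
top corner [ 481.1333651  -248.18802234   74.        ] (np.float64(-147.46185442491398), np.float64(-30.527430111683906))
```

```bash
python3 - <<'E'
from h import *
for z in(.1567,.163,.1697):
    p=proj("scene",[[.4668-.003,.0827-.0425,z],[.4668-.003,.0827-.057,z],[.4668+.003,.0827+.0425,z]]); print(z,(p+.5-[270,130])*[5,4.2])
g=C=np.array([614.1,-177.5]);u=np.array([np.cos(np.radians(16.3)),np.sin(np.radians(16.3))]);v=np.array([-u[1],u[0]])
g=C-120*u-49.5*v;print(g)
E
```

```text
0.1567 [[212.10048702 244.32587057]
 [197.79958293 233.28720549]
 [292.44910057 316.32537299]]
0.163 [[213.04225392 236.33343067]
 [198.68507012 225.33811677]
 [293.73524916 308.06764584]]
0.1697 [[214.05078423 227.77511522]
 [199.63326671 216.82679361]
 [295.11318328 299.22138635]]
[ 512.81636705 -258.69036702]
```

The comparison shows the open finger ends 13 mm behind the TCP, so the TCP is the shut reference. The battery is at console x of about -97. I'll move over it.

Request:
{"name": "drive_tool", "arguments": {
  "targets": "85 0 0.5 0 -0.2 0 0;85 0 1.3 -0.1 -0.5 0 0;85 0 2.2 -0.2 -0.8 0 0;85 0 3.2 -0.2 -1.1 0 0;85 0 4.2 -0.3 -1.4 0 0;85 0 5.2 -0.4 -1.8 0 0;85 0 6.0 -0.4 -2.1 0 0;85 0 6.5 -0.4 -2.1 0 0"
}}

```text
clock: 25.1
position: [0.5082, -0.2413, 0.2522]
tool_rot: [-0.953, 1.568, 2.47]
force: [-0.2, 1.0, -0.9]
gripper_width: 0.0852
```

```bash
python3 - <<'E'
from h import *
show();go([512.8,-258.7,120],106.3)
E
```

```text
t 25.1 p [ 508.2 -241.3  252.2] jaw deg -73.9 xaxis [-0.002  0.002 -1.   ] F [-0.2  1.  -0.9] M [ 0.03  0.02 -0.03] w 85.2 q [-0.66  0.11  1.6   0.    1.43  0.63]
shift [2.644 0.366 0.003] turn [ 2.9967e+01  3.3000e-02 -2.3000e-02]
shift [2.644 0.366 0.003] turn [-0.033  0.015  0.021]
```

Request:
{"name": "drive_tool", "arguments": {
  "targets": "85 0.1 0.2 0 0 0 0;85 0.5 0.35 0 0 0 0;85 1.0 0.35 0 0 0 0;85 1.6 0.35 0 0 0 0;85 2.2 0.35 0 0 0 0;85 2.6 0.35 0 0 0 0;85 2.6 0.35 0 0 0 0;85 2.6 0.35 0 0 0 0"
}}

```text
clock: 26.1
position: [0.5141, -0.2563, 0.1241]
tool_rot: [2.387, 1.57, -0.471]
force: [-0.2, -1.3, 0.3]
gripper_width: 0.0854
```

```bash
python3 - <<'E'
from h import *
show();go([512.8,-258.7,51.5],106.3)
im=cams.camera("top"); cv2.imwrite("pics/t17.png",cv2.resize(im[140:240,260:360,::-1],None,fx=6,fy=6))
im=cams.camera("scene"); cv2.imwrite("pics/s17.png",cv2.resize(im[110:220,200:320,::-1],None,fx=6,fy=5.4))
E
```

```text
t 26.1 p [ 514.1 -256.3  124.1] jaw deg -73.75 xaxis [ 0. -0. -1.] F [-0.2 -1.3  0.3] M [-0.   -0.04 -0.02] w 85.4 q [-0.67  0.26  1.7   0.    1.18  0.61]
shift [1.453 0.038 0.039] turn [ 2.9992e+01 -5.0000e-03  6.0000e-03]
shift [1.453 0.038 0.039] turn [-0.008 -0.004 -0.003]
```

View pics/t17.png

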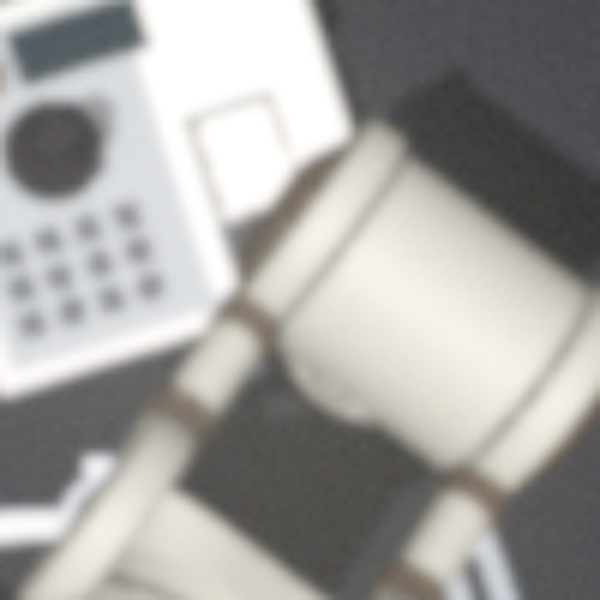

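View pics/s17.png

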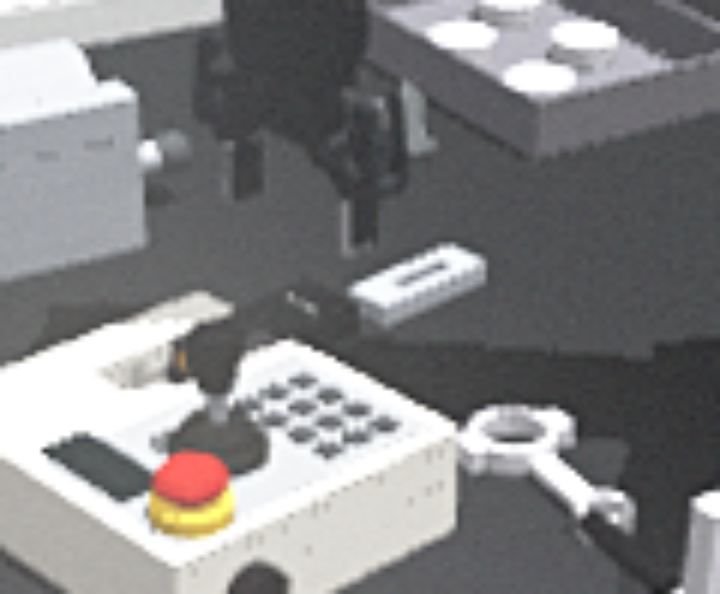

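The open fingers straddle the battery's exposed end: finger ends at (240,195) and (360,250), battery at about (310,310). I'll go down to the grip height.

Request:
{"name": "drive_tool", "arguments": {
  "targets": "85 0 0.03 0.03 0 0 0;85 0.3 0.03 0.03 0 0 0;85 0.7 0.03 0.03 0 0 0;85 1.1 0.03 0.03 0 0 0;85 1.35 0.03 0.03 0 0 0;85 1.43 0.03 0.03 0 0 0;85 1.43 0.03 0.03 0 0 0;85 1.43 0.03 0.03 0 0 0"
}}

```text
clock: 27.2
position: [0.5133, -0.2591, 0.0531]
tool_rot: [2.173, 1.569, -0.685]
force: [0.0, 0.2, 0.4]
gripper_width: 0.0847
```

```bash
python3 - <<'E'
from h import *
show();go([512.8,-258.7,51.5],106.3)
im=cams.camera("scene"); cv2.imwrite("pics/s18.png",cv2.resize(im[110:220,200:320,::-1],None,fx=6,fy=5.4))
E
```

```text
t 27.2 p [ 513.3 -259.1   53.1] jaw deg -73.8 xaxis [ 0.001 -0.001 -1.   ] F [0.  0.2 0.4] M [ 0.   -0.01 -0.01] w 84.7 q [-0.68  0.36  1.73 -0.    1.05  0.61]
shift [ 0.032 -0.01   0.007] turn [ 2.9984e+01 -1.9000e-02  1.3000e-02]
shift [ 0.032 -0.01   0.007] turn [-0.016 -0.009 -0.012]
```

View pics/s18.png

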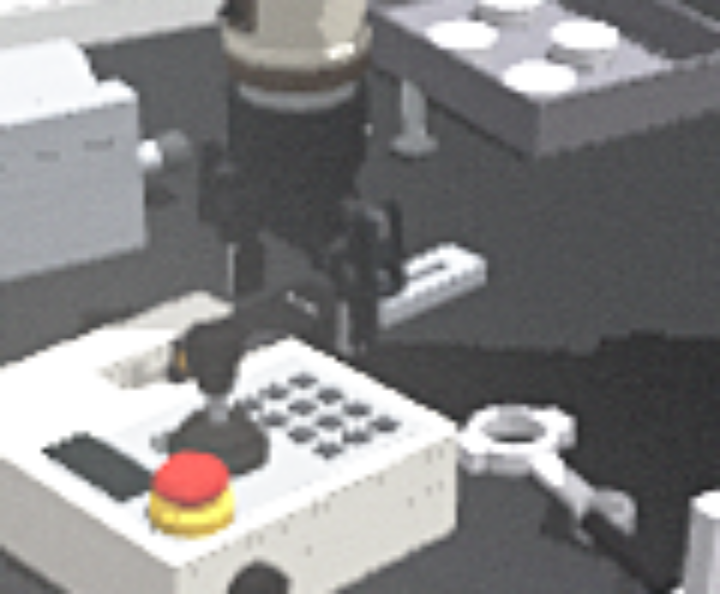

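The fingers are on both sides of the battery, with no force. I'll close now.

Request:
{"name": "drive_tool", "arguments": {
  "targets": "70 0 0 0 0 0 0;60 0 0 0 0 0 0;50 0 0 0 0 0 0;40 0 0 0 0 0 0;35 0 0 0 0 0 0;35 0 0 0 0 0 0;35 0 0 0 0 0 0;35 0 0 0 0 0 0",
  "force": 50
}}

```text
clock: 28.25
position: [0.5132, -0.2599, 0.0532]
tool_rot: [1.768, 1.568, -1.091]
force: [-2.8, -4.8, 4.6]
gripper_width: 0.0425
```

```bash
python3 - <<'E'
from h import *
show()
E
```

```text
t 28.25 p [ 513.2 -259.9   53.2] jaw deg -73.81 xaxis [ 0.001 -0.002 -1.   ] F [-2.8 -4.8  4.6] M [-0.9   0.33 -0.12] w 42.5 q [-0.68  0.36  1.73 -0.    1.05  0.61]
```

The battery is gripped at 42.5 mm opening. I'll draw it out along console -x, 70 mm.

Request:
{"name": "drive_tool", "arguments": {
  "targets": "35 0 0.01 0.03 0 0 0;35 0 0.01 0.1 0 0 0;35 0 0.01 0.2 0 0 0;35 0 0.01 0.32 0 0 0;35 0 0.01 0.44 0 0 0;35 0 0.01 0.56 0 0 0;35 0 0.01 0.68 0 0 0;35 0 0.01 0.78 0 0 0",
  "force": 70
}}

```text
clock: 29.25
position: [0.4756, -0.2698, 0.0524]
tool_rot: [-3.005, 1.57, 0.419]
force: [4.1, 0.9, 3.6]
gripper_width: 0.0424
```

```bash
python3 - <<'E'
from h import *
show()
im=cams.camera("scene"); cv2.imwrite("pics/s19.png",cv2.resize(im[110:220,200:320,::-1],None,fx=6,fy=5.4))
E
```

```text
t 29.25 p [ 475.6 -269.8   52.4] jaw deg -73.79 xaxis [ 0.001  0.    -1.   ] F [4.1 0.9 3.6] M [ 0.12 -1.05 -0.04] w 42.4 q [-0.74  0.3   1.81  0.    1.03  0.55]
```

View pics/s19.png

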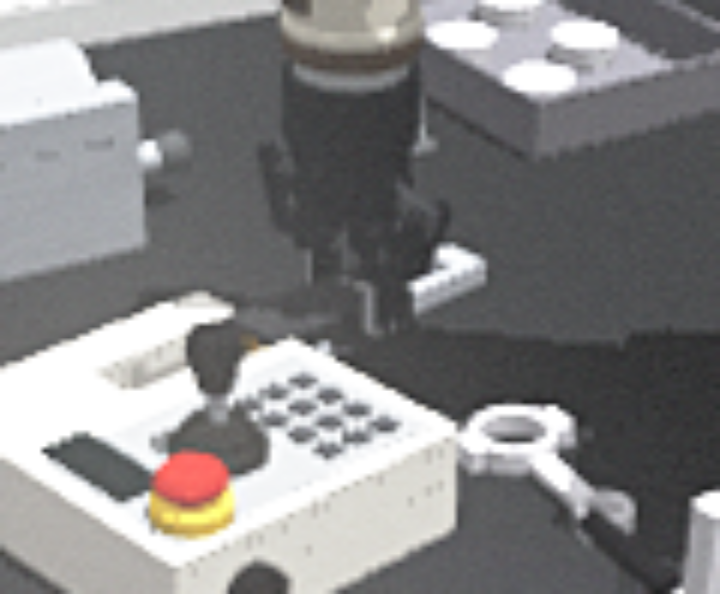

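The battery follows, with its gold contacts at (250,345) behind the joystick. I'll continue until it is clear.

Request:
{"name": "drive_tool", "arguments": {
  "targets": "35 0 0 0.1 0 0 0;35 0 0 0.2 0 0 0;35 0 0 0.3 0 0 0;35 0 0 0.42 0 0 0;35 0 0 0.54 0 0 0;35 0 0 0.64 0 0 0;35 0 0 0.7 0 0 0;35 0 0 0.7 0 0 0"
}}

```text
clock: 30.3
position: [0.4417, -0.2799, 0.0523]
tool_rot: [-1.158, 1.571, 2.266]
force: [0.1, 0.6, -2.9]
gripper_width: 0.0425
```

```bash
python3 - <<'E'
from h import *
show()
im=cams.camera("scene"); cv2.imwrite("pics/s20.png",cv2.resize(im[110:220,200:320,::-1],None,fx=6,fy=5.4))
im=cams.camera("top"); cv2.imwrite("pics/t20.png",cv2.resize(im[140:240,260:360,::-1],None,fx=6,fy=6))
E
```

```text
t 30.3 p [ 441.7 -279.9   52.3] jaw deg -73.81 xaxis [-0.  0. -1.] F [ 0.1  0.6 -2.9] M [-0.03  0.1   0.  ] w 42.5 q [-0.8   0.24  1.88  0.    1.01  0.49]
```

View pics/s20.png

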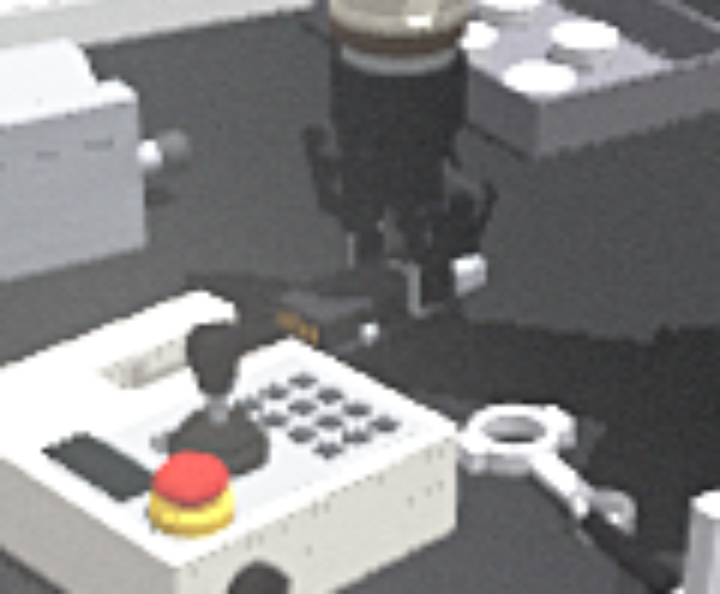

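View pics/t20.png

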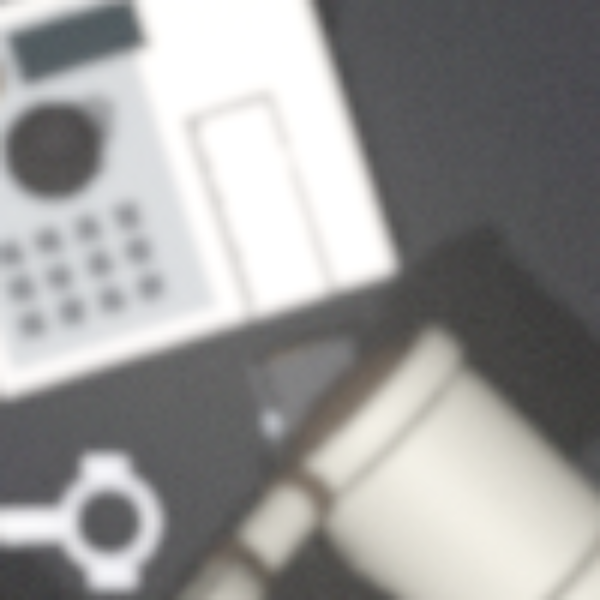

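The battery is free of the bay, its contact end at (300,345) in the top crop and clear of the edge. The force shows its weight, about 3 N. I'll lift it.

Request:
{"name": "drive_tool", "arguments": {
  "targets": "35 -0.1 0 0 0 0 0;35 -0.4 0 0 0 0 0;35 -0.9 0 0 0 0 0;35 -1.5 0 0 0 0 0;35 -2.2 0 0 0 0 0;35 -2.9 0 0 0 0 0;35 -3.4 0 0 0 0 0;35 -3.6 0 0 0 0 0"
}}

```text
clock: 31.4
position: [0.4426, -0.2805, 0.2352]
tool_rot: [2.067, 1.566, -0.792]
force: [0.7, -0.5, -3.4]
gripper_width: 0.0425
```

```bash
python3 - <<'E'
from h import *
show();go([582.5,226.7,232],81)
E
```

```text
t 31.4 p [ 442.6 -280.5  235.2] jaw deg -73.79 xaxis [ 0.003 -0.003 -1.   ] F [ 0.7 -0.5 -3.4] M [-0.04  0.06 -0.03] w 42.5 q [-0.8   0.02  1.74  0.    1.38  0.49]
shift [ 0.04  -8.959 -5.519] turn [-25.798   0.044  -0.039]
shift [ 0.04  -8.959 -5.519] turn [ 4.202 -0.028 -0.032]
```

Request:
{"name": "drive_tool", "arguments": {
  "targets": "35 0 -0.3 -0.2 0.1 0 0;35 0 -0.8 -0.5 0.3 0 0;35 0 -1.4 -0.9 0.6 0 0;35 0 -2.1 -1.3 0.9 0 0;35 0 -2.8 -1.7 1.2 0 0;35 0 -3.5 -2.1 1.6 0 0;35 0 -4.2 -2.6 1.9 0 0;35 0 -4.9 -3.0 2.2 0 0"
}}

```text
clock: 32.4
position: [0.5173, -0.0011, 0.2318]
tool_rot: [-0.389, 1.57, 2.804]
force: [0.3, 0.3, -2.9]
gripper_width: 0.0426
```

```bash
python3 - <<'E'
from h import *
show();go([582.5,226.7,232],81)
E
```

```text
t 32.4 p [517.3  -1.1 231.8] jaw deg -87.04 xaxis [-0.001  0.    -1.   ] F [ 0.3  0.3 -2.9] M [0.01 0.05 0.02] w 42.6 q [-0.24  0.01  1.76  0.    1.38  1.28]
shift [-3.000e-03 -4.482e+00 -1.536e+00] turn [-2.8007e+01 -4.0000e-03  1.3000e-02]
shift [-3.000e-03 -4.482e+00 -1.536e+00] turn [1.993 0.009 0.003]
```

Request:
{"name": "drive_tool", "arguments": {
  "targets": "35 0 -0.7 -0.2 0.3 0 0;35 0 -1.4 -0.5 0.7 0 0;35 0 -2.1 -0.8 1.0 0 0;35 0 -2.8 -1.0 1.4 0 0;35 0 -3.4 -1.2 1.7 0 0;35 0 -3.9 -1.4 1.9 0 0;35 0 -4.2 -1.5 1.97 0 0;35 0 -4.3 -1.5 1.97 0 0"
}}

```text
clock: 33.4
position: [0.5808, 0.2164, 0.2318]
tool_rot: [0.438, 1.57, -2.857]
force: [0.4, -0.8, -2.0]
gripper_width: 0.0431
```

```bash
python3 - <<'E'
from h import *
show();go([582.5,226.7,110],81)
E
```

```text
t 33.4 p [580.8 216.4 231.8] jaw deg -98.77 xaxis [-0.001 -0.    -1.   ] F [ 0.4 -0.8 -2. ] M [0.03 0.04 0.  ] w 43.1 q [ 0.16  0.27  1.46 -0.    1.41  1.89]
shift [ 2.435 -0.21  -0.005] turn [-2.9961e+01  8.0000e-03  1.6000e-02]
shift [ 2.435 -0.21  -0.005] turn [ 0.039  0.01  -0.005]
```

Request:
{"name": "drive_tool", "arguments": {
  "targets": "35 0 -0.17 0 0.03 0 0;35 0.4 -0.17 0 0.03 0 0;35 0.9 -0.17 0 0.03 0 0;35 1.5 -0.17 0 0.03 0 0;35 2.1 -0.17 0 0.03 0 0;35 2.6 -0.17 0 0.03 0 0;35 3.0 -0.17 0 0.03 0 0;35 3.1 -0.17 0 0.03 0 0"
}}

```text
clock: 34.4
position: [0.5809, 0.2238, 0.075]
tool_rot: [0.362, 1.567, -2.937]
force: [-0.6, -0.1, -3.2]
gripper_width: 0.0424
```

```bash
python3 - <<'E'
from h import *
show();
im=cams.camera("scene"); cv2.imwrite("pics/s21raw.png",im[:,:,::-1]); cv2.imwrite("pics/s21.png",cv2.resize(im[230:320,245:345,::-1],None,fx=7,fy=6.6,interpolation=cv2.INTER_NEAREST))
im=cams.camera("top"); cv2.imwrite("pics/t21.png",cv2.resize(im[120:220,110:210,::-1],None,fx=6,fy=6))
show();go([582.5,226.7,26],81)
E
```

```text
t 34.4 p [580.9 223.8  75. ] jaw deg -99.01 xaxis [-0.004 -0.001 -1.   ] F [-0.6 -0.1 -3.2] M [ 0.09  0.02 -0.05] w 42.4 q [ 0.17  0.44  1.58 -0.    1.13  1.9 ]
t 34.5 p [582.2 224.2  76.9] jaw deg -99.0 xaxis [-0.001 -0.    -1.   ] F [-0.6  0.3 -2.3] M [ 0.02  0.01 -0.04] w 42.5 q [ 0.17  0.44  1.57 -0.    1.13  1.9 ]
shift [ 1.017e+00 -5.100e-02  1.000e-03] turn [ 2.9999e+01 -4.0000e-03 -1.0000e-02]
shift [ 1.017e+00 -5.100e-02  1.000e-03] turn [-0.001  0.006 -0.003]
```

View pics/s21.png

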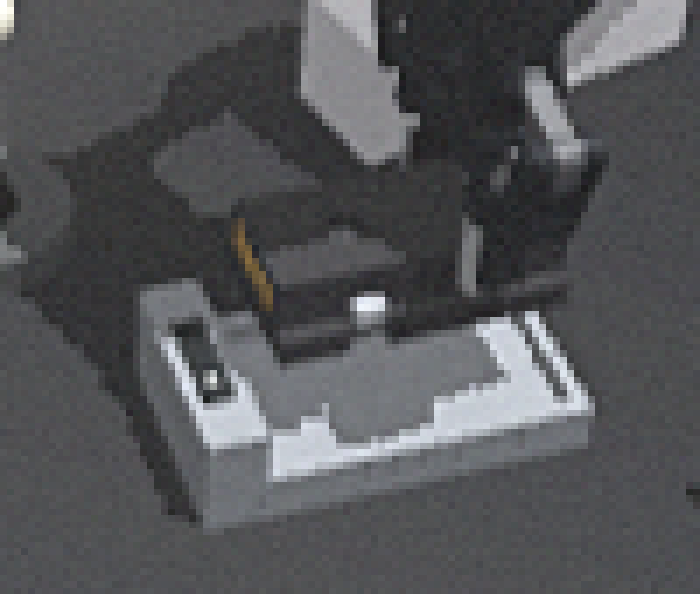

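View pics/t21.png

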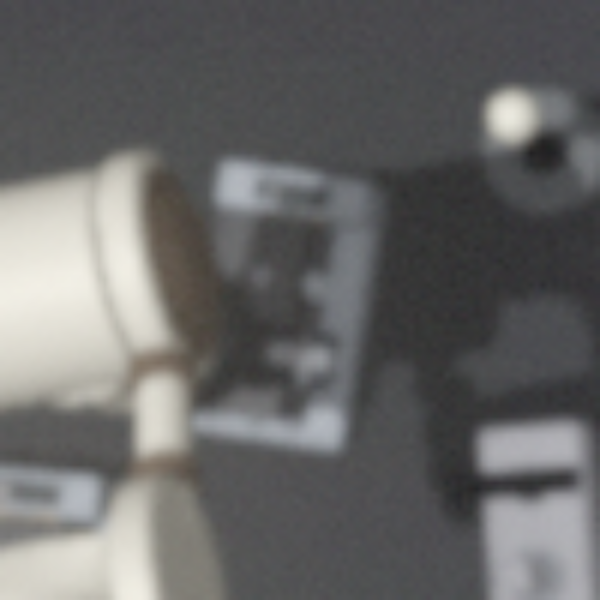

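```bash
python3 - <<'E'
from h import *
a=lambda x,y,z:plane("scene",[[245+x/7-.5,230+y/6.6-.5]],z)[0]*1000
t=np.radians(-9);u=np.array([np.cos(t),np.sin(t)]);v=np.array([-u[1],u[0]]);C=np.array([604.6,223.2])
f=lambda p:np.round([(p[:2]-C)@u,(p[:2]-C)@v],1)
for z in(.062,.064):
    for x,y,n in((282,362,"+x+y bottom"),(568,302,"-x+y bottom")): print(z,n,f(a(x,y,z)))
for x,y,n in((272,308,"body top +x+y"),(240,218,"body top +x-y")): print(n,f(a(x,y,.097)))
# trough itself, in same picture
for x,y,n in((592,410,"outer -x+y z20"),(270,478,"head/wall +y z20")): print(n,f(a(x,y,.02)))
print("head +x+y z44",f(a(208,444,.044)))
E
```

```text
0.062 +x+y bottom [49.8 22.2]
0.062 -x+y bottom [-53.6  24.3]
0.064 +x+y bottom [50.6 23.8]
0.064 -x+y bottom [-52.6  25.9]
body top +x+y [56.9 27.6]
body top +x-y [ 52.2 -15.8]
outer -x+y z20 [-59.7  40.4]
head/wall +y z20 [57.8 36.8]
head +x+y z44 [80.  35.2]
```

The battery hangs level over the trough with its contacts towards the head: gold strip at (255,265), foot's lower edge from (282,362) to (568,302). I'll shift about 3 mm in cradle +y and 1.5 mm in +x, and lower it.

Request:
{"name": "drive_tool", "arguments": {
  "targets": "35 0 -0.06 -0.03 0 0 0;35 0 -0.06 -0.03 0 0 0;35 0.2 -0.06 -0.03 0 0 0;35 0.4 -0.06 -0.03 0 0 0;35 0.6 -0.06 -0.03 0 0 0;35 0.76 -0.06 -0.03 0 0 0;35 0.8 -0.06 -0.03 0 0 0;35 0.8 -0.06 -0.03 0 0 0"
}}

```text
clock: 35.5
position: [0.5844, 0.2271, 0.0373]
tool_rot: [-2.745, 1.571, 0.24]
force: [-0.1, 0.5, -2.9]
gripper_width: 0.0424
```

```bash
python3 - <<'E'
from h import *
show();
im=cams.camera("scene"); cv2.imwrite("pics/s22.png",cv2.resize(im[230:320,245:345,::-1],None,fx=7,fy=6.6,interpolation=cv2.INTER_NEAREST))
show()
E
```

```text
t 35.5 p [584.4 227.1  37.3] jaw deg -98.99 xaxis [ 0.  0. -1.] F [-0.1  0.5 -2.9] M [ 0.04  0.06 -0.06] w 42.4 q [0.18 0.5  1.58 0.   1.06 1.91]
t 35.55 p [584.6 227.2  37.6] jaw deg -98.99 xaxis [ 0.001  0.    -1.   ] F [-0.2 -0.8 -3. ] M [-0.01  0.05  0.02] w 42.7 q [0.18 0.5  1.58 0.   1.06 1.91]
```

View pics/s22.png

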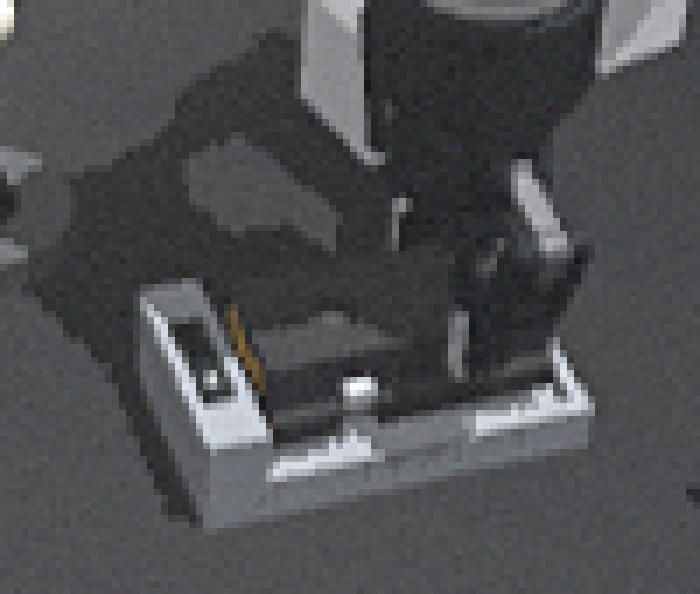

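```bash
python3 - <<'E'
from h import *
a=lambda x,y,z:plane("scene",[[245+x/7-.5,230+y/6.6-.5]],z)[0]*1000
t=np.radians(-9);u=np.array([np.cos(t),np.sin(t)]);v=np.array([-u[1],u[0]]);C=np.array([604.6,223.2])
f=lambda p:np.round([(p[:2]-C)@u,(p[:2]-C)@v],1)
for x,y,n in((275,442,"+x+y bottom"),(560,388,"-x+y bottom")): print(n,f(a(x,y,.025)))
for x,y,n in((592,410,"outer -x+y z20"),(270,478,"head/wall +y z20")): print(n,f(a(x,y,.02)))
E
```

```text
+x+y bottom [52.1 26. ]
-x+y bottom [-51.2  31.5]
outer -x+y z20 [-59.7  40.4]
head/wall +y z20 [57.8 36.8]
```

The foot's edge is centred to within about 1 mm in both axes. I'll lower it to the floor.

Request:
{"name": "drive_tool", "arguments": {
  "targets": "35 0.05 0 0 0 0 0;35 0.1 0 0 0 0 0;35 0.14 0 0 0 0 0;35 0.17 0 0 0 0 0;35 0.19 0 0 0 0 0;35 0.21 0 0 0 0 0;35 0.22 0 0 0 0 0;35 0.22 0 0 0 0 0"
}}

```text
clock: 36.55
position: [0.5844, 0.2271, 0.0263]
tool_rot: [-2.618, 1.571, 0.367]
force: [0.6, -0.2, -2.5]
gripper_width: 0.0425
```

```bash
python3 - <<'E'
from h import *
show();
im=cams.camera("scene"); cv2.imwrite("pics/s23.png",cv2.resize(im[230:320,245:345,::-1],None,fx=7,fy=6.6,interpolation=cv2.INTER_NEAREST))
E
```

```text
t 36.55 p [584.4 227.1  26.3] jaw deg -98.99 xaxis [ 0.  0. -1.] F [ 0.6 -0.2 -2.5] M [-0.01  0.05 -0.02] w 42.5 q [0.18 0.52 1.58 0.   1.05 1.91]
```

View pics/s23.png

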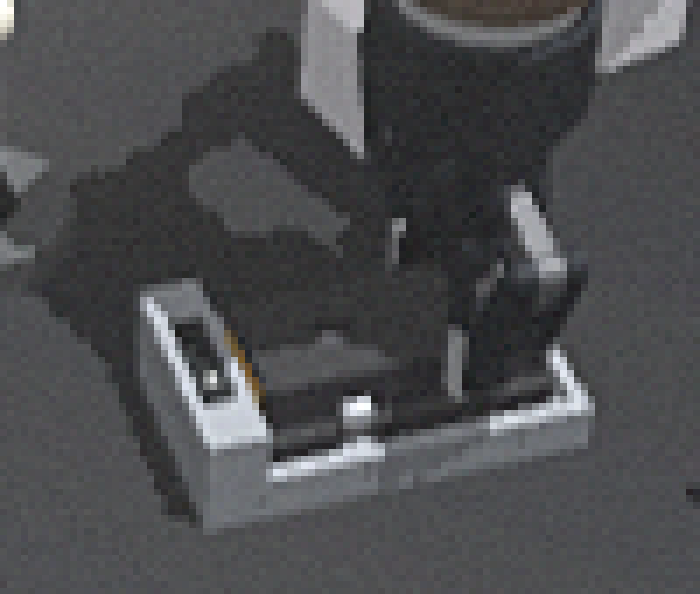

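The battery is inside the trough, but the full weight is still on the gripper. I'll lower it a little more.

Request:
{"name": "drive_tool", "arguments": {
  "targets": "35 0.01 0 0 0 0 0;35 0.02 0 0 0 0 0;35 0.03 0 0 0 0 0;35 0.03 0 0 0 0 0;35 0.03 0 0 0 0 0;35 0.03 0 0 0 0 0;35 0.03 0 0 0 0 0;35 0.03 0 0 0 0 0"
}}

```text
clock: 37.6
position: [0.5845, 0.2271, 0.0255]
tool_rot: [2.453, 1.571, -0.846]
force: [-3.6, -0.9, 5.6]
gripper_width: 0.0424
```

```bash
python3 - <<'E'
from h import *
show()
E
```

```text
t 37.6 p [584.5 227.1  25.5] jaw deg -98.99 xaxis [ 0. -0. -1.] F [-3.6 -0.9  5.6] M [-0.27  0.69 -0.03] w 42.4 q [ 0.18  0.52  1.58 -0.    1.04  1.91]
```

The battery is on the floor, with about 8 N of upward reaction. I'll release it and retreat.

Request:
{"name": "drive_tool", "arguments": {
  "targets": "44 0 0 0 0 0 0;48 0 0 0 0 0 0;54 0 0 0 0 0 0;60 0 0 0 0 0 0;64 0 0 0 0 0 0;64 0 0 0 0 0 0;64 0 0 0 0 0 0;64 0 0 0 0 0 0"
}}

```text
clock: 38.6
position: [0.5844, 0.2271, 0.0248]
tool_rot: [1.922, 1.571, -1.377]
force: [-0.5, 0.6, -0.4]
gripper_width: 0.0639
```

Request:
{"name": "drive_tool", "arguments": {
  "targets": "64 -0.1 0 0 0 0 0;64 -0.3 0 0 0 0 0;64 -0.7 0 0 0 0 0;64 -1.2 0 0 0 0 0;64 -1.8 0 0 0 0 0;64 -2.5 0 0 0 0 0;64 -3.2 0 0 0 0 0;64 -3.5 0 0 0 0 0"
}}

```text
clock: 39.6
position: [0.5858, 0.2274, 0.2041]
tool_rot: [-2.802, 1.565, 0.182]
force: [0.9, -0.2, 0.6]
gripper_width: 0.064
```

Request:
{"name": "drive_tool", "arguments": {
  "targets": "64 -0.2 0 0.3 0 0 0;64 -0.5 0 0.9 0 0 0;64 -0.8 0 1.6 0 0 0;64 -1 0 2.3 0 0 0;64 -1 0 3.0 0 0 0;64 -1 0 3.6 0 0 0;64 -1 0 3.8 0 0 0;64 -1 0 3.8 0 0 0"
}}

```text
clock: 40.6
position: [0.3967, 0.2568, 0.2499]
tool_rot: [-3.032, 1.57, -0.046]
force: [0.5, 0.5, 0.5]
gripper_width: 0.0639
```

```bash
python3 - <<'E'
from h import *
show();
im=cams.camera("scene"); cv2.imwrite("pics/s24.png",im[:,:,::-1]); cv2.imwrite("pics/s24z.png",cv2.resize(im[200:320,245:365,::-1],None,fx=6,fy=5,interpolation=cv2.INTER_NEAREST))
im=cams.camera("top"); cv2.imwrite("pics/t24.png",im[:,:,::-1]); cv2.imwrite("pics/t24z.png",cv2.resize(im[130:250,120:220,::-1],None,fx=6,fy=5,interpolation=cv2.INTER_NEAREST))
E
```

```text
t 40.6 p [396.7 256.8 249.9] jaw deg -98.97 xaxis [ 0. -0. -1.] F [0.5 0.5 0.5] M [-0.   -0.03  0.02] w 63.9 q [ 0.32 -0.13  1.85 -0.    1.42  2.05]
```

View pics/s24z.png

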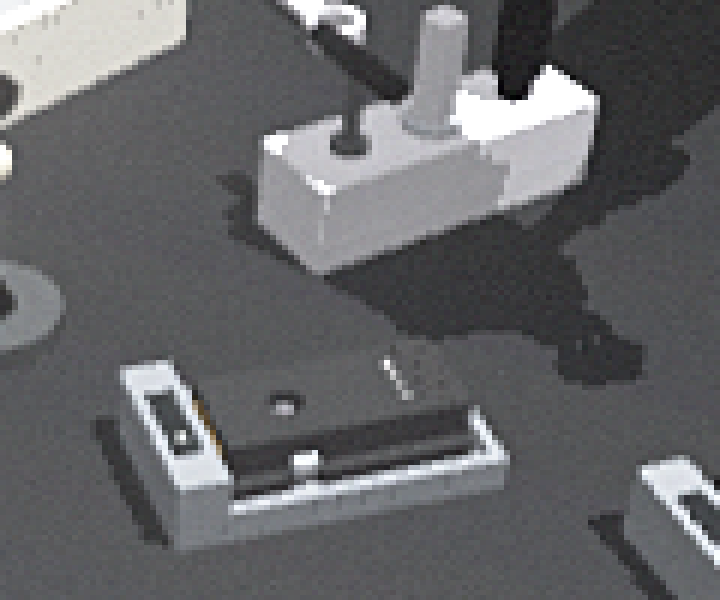

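View pics/t24z.png

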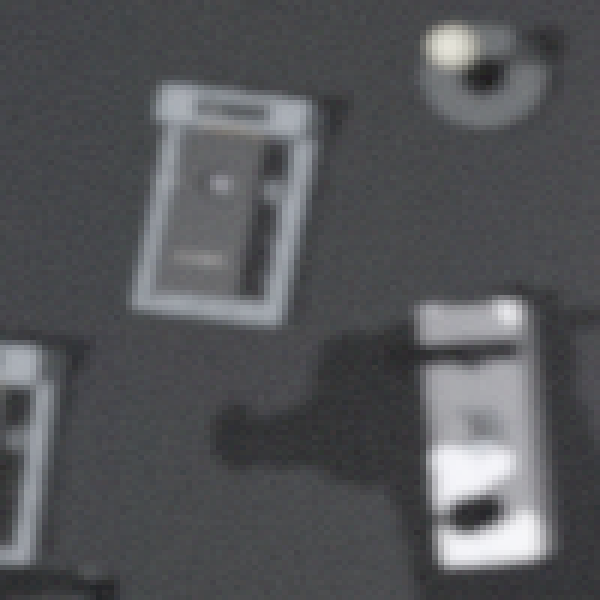

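View pics/s24.png

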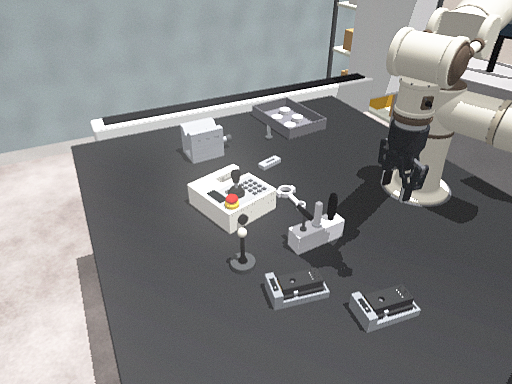

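The battery lies flat in the empty charger with its contacts at the head, the tool stands upright, and everything else looks unmoved. A numeric check comes before handing in.

```bash
python3 - <<'E'
from h import *
t=np.radians(-9);u=np.array([np.cos(t),np.sin(t)]);v=np.array([-u[1],u[0]]);C=np.array([604.6,223.2])
f=lambda p:np.round([(p[:2]-C)@u,(p[:2]-C)@v],1)
print("button top (want 20,0)",f(plane("top",[[120+220/6-.5,130+183/5-.5]],.038)[0]*1000))
print("mouth scene",f(plane("scene",[[245+286/6-.5,200+400/5-.5]],.044)[0]*1000))
s,R=st(); print(np.abs(s["qvel"]).max())
r.close_job()
E
```

```text
button top (want 20,0) [22.2  1.8]
mouth scene [20.8 -1.9]
0.009316244770337682
the job is handed in; nothing more can be done
```

The battery is in the empty charger with its contacts towards the head, and I handed the job in at about 40.7 s of the 72 s allowed. No verdict came back.

- **Release and push:** I held the release button down with the pin tool, with about 6 N on the pin at full depth. Keeping it down, I pushed the battery about 54 mm out, to roughly console x = -97 mm.
- **Tool:** I stood the pin tool back in its hole. The last pictures show it upright, with its collar on the stand.
- **Battery:** I drew it out with the gripper and lowered it until the force showed it resting on the charger's floor, then let go.
- **Last checks:** The two cameras place the battery within about 2 mm of the trough's middle in x and y, against a limit of 9 mm. They disagree on the sign in y: +1.8 mm from above, -1.9 mm from the scene view, which is about the calibration's accuracy. My estimates of the charger's angle ranged from -8° to -10.7°, and I used -9°.
- **Everything else:** By eye, the joystick, emergency stop and bystanders look untouched in the last pictures; I did not measure their positions again.

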